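# Lock the red tape measure at the marked bin spacing

### The job

Hook the end of the red tape measure over the far end of the shelf board, case above the board, and draw the case straight back against the spring until its front is over the green strip. Then push it down flat on the board so that the brake foot underneath goes fully home and locks the blade, and let go, leaving it hooked and square to the board's end. Leave the blue tape measure where it is.

Things in the scene. Friction and masses are not known exactly. Their poses are not given: they have to be found in the camera images.
- tape: Red tape measure, about 0.36 kg. Case 84 (x) x 44 (y) x 62 mm tall; above 34 mm height it spans only x = -42 to +24. Grasp across the 44 mm width from above. Origin: centre of the case's underside; z up; x points out of the nose (front face, x = +42). Starts level on a grey rest 70 x 50 mm, 34 mm high, hook hanging in front of it: lift straight up 30 mm before going sideways.
- tape_hook (a point): Hook on the blade's end: steel plate 24 mm wide, 3 thick, from 8 mm above to 16 mm below the underside's level. Point: lower edge of its inner face, at x = +46, y = 0, z = -16 mm in the case frame, blade in; x grows as the stiff white blade (7 mm above the underside) telescopes straight out, up to 125 mm. Spring pulls it in with 1.8 N (in) to 3.3 N (out).
- tape_foot (a joint): Black brake foot, 36 x 16 mm, under the middle of the case. 0: sticks out 6 mm below the underside, blade free; 0.006 m: flush, blade locked (it bites only in the last 1 to 1.5 mm). It is pushed in by pressing the case down on the board, with 6 N at first and about 12 N at the end, and stays where it is left.
- board: Shelf board, fixed flat on the bench: 260 mm (x) x 180 mm (y), 30 mm thick, plywood top, zinc-grey edges. Origin: centre of its underside; top at z = 30 mm. The far end, for the hook, is the face at x = +130 mm, farther from the robot.
- mark: Bright green strip stuck across the board's top: 10 mm (x) x 174 mm (y), under 1 mm thick. Origin: its centre; axes parallel to the board's. It lies 70 to 115 mm from the far end.
- tape_blue: Blue tape measure of the same size and shape on a second grey rest. Not needed; leave it. Origin and axes as for the red one.

How it is judged:
On the way:
1. the hook is behind the board's far end and the blade is drawn out by more than 40 mm, the brake foot not yet pushed in (x of tape_hook in the frame of board between 0.125 and 0.145 m and z of tape_hook in the frame of board below 0.028 m and x of tape_hook in the frame of tape above 0.086 m and value of joint tape_foot below 0.004 m), for 0.1 s.
At the end, for the whole second after the job is handed in: Red case at rest flat on the board (4 mm, 0.1 rad), nose within 16 mm of the strip's centre line, within 0.2 rad of square; hook behind the far end (within 15 mm, at least 6 mm below the top); foot in by over 4.5 mm of 6 (x of tape_hook in the frame of board between 0.125 and 0.145 m and z of tape_hook in the frame of board below 0.024 m and y of tape_hook in the frame of board between -0.09 and 0.09 m and x of tape in the frame of mark between -0.058 and -0.026 m and angle between the x axis of tape and the x axis of board, either way round below 0.2 rad and angle between tape's own z axis and vertical below 0.1 rad and z of tape in the frame of board below 0.034 m and value of joint tape_foot above 0.0045 m and linear speed of tape below 0.02 m/s); the robot touches nothing.
It fails at once if the blue tape measure is moved by more than 30 mm (distance of tape_blue from where it was at the start of the episode above 0.03 m).
It also fails if it takes over 48 s, if anything falls off the work surface, if the arm or the gripper's body presses on something with over 40 N, if the wrist force passes 120 N, or if a joint passes its speed limit or range.

### The arm

A 6-joint arm with a two-finger parallel gripper is mounted at the origin on the work surface. World frame = base frame: x ahead of the robot, y to its left, z up, the work surface at z = 0. Lengths are in m, angles in rad, forces in N, time in s.
With the tool pointing down it reaches from about 0.15 to 0.775 m from the base axis. Payload 6.1 kg.
Tool frame: the origin (TCP) lies on the centre line of the jaws, within the pads' length; the fingertips stand 8 mm ahead of it and the grasp point (between the pads) lies 11 mm behind it (arm.nose_length is the distance from the TCP to the fingertips, in m); z points along the fingers, x is the direction in which the jaws open and shut, and the axes are right-handed (so a half turn about z gives the same grasp; the last joint's range is limited). The gripper opens to 85 mm and grips with 20 to 120 N. Pads are 22 mm wide; open, the fingers measure 114 mm over their backs; the gripper's body (76 mm by 85 mm) begins 54 mm behind the grasp point. The pads swing forward as they close: fully open they stand 13 mm farther back than shut.
Start: joints at [-1.174, 0.126, -0.04, 1.405, 0, 1.571], TCP at [0.203, -0.484, 0.239] pointing down, gripper open.
Joint ranges: [-2.72, 2.72], [-0.95, 1.95], [-1.27, 1.35], [-1.78, 2.02], [-1.46, 1.47], [-3.14, 3.14]. Speed limits (rad/s): [2.39, 2.39, 3.01, 3.14, 3.14, 3.14].

### API

Orientations are given as a unit quaternion [x, y, z, w].
In Python, from rig import arm, imaging gives the robot as it stands. The module is installed in compiled form; this text tells all that it offers.
- The arm moves only by the tool apply_moves, never from a script. Its argument "plan" is a list of rows, each a list of 7 numbers: the shift along the tool's x, y, z in m, then the turn, a rotation vector about the tool's x, y, z in degrees, then the gripper command: -1 is fully open, 1 is shut, values between are in proportion. In form: [[x, y, z, wx, wy, wz, hand], ...]. A call has 1 to 8 rows; each row shifts and turns the commanded pose from where the row before left it, along the tool's axes as they then stand; what a row does not reach is not made up. A row lasts 1/8 s, in which the tool goes at most 62.5 mm and 10.7 degrees, less where a joint would pass 70% of its speed; a pose out of reach is approached as far as the arm can. A call with a gripper value outside its range is refused whole. The fingers move at their own pace and stop on an object; the grip force is fixed at half the most. Time passes only in rows, so rows that do not move let the fingers close. It gives the time, the measured TCP pose, the force and the opening at its end, in the units of the state.
- arm.observe(): the state, without advancing time (a new reading comes with each control period).
- imaging.get_image(name): name is "side" or "top" or "wrist"; returns the picture (480x640x3 uint8, blue, green, red); there is no depth.
- imaging.get_calibration(name): a dict with "vertical_fov" (degrees; the focal length in pixels is half the picture's height over the tangent of half this angle, whatever the lens; pixels are square), "cx", "cy" (the principal point, pixels), "k1" (the pictures are not rectified: a ray, as slopes to the right and down, at radius r is drawn at 1 + k1 r^2 times it, then the intrinsics apply), "cam_to_world" (4x4, takes a point from camera to world coordinates). Camera axes: x right, y down, z forward; pixel columns grow to the right and rows downward; lengths in m; the calibration is good to about 2 mm. A picture is of the moment at which its call begins: read the wrist's pose just before it. get_calibration takes no time and is no camera call; for the wrist camera it gives the pose at the moment of the call.
- arm.sign_off(): hands the job in, once; it reports no verdict.
The state is a dict: "time_s": time; "joints": joint angles; "qvel": joint speeds; "joint_torque": joint torques, N m; "tcp_pos": TCP position; "orientation": TCP orientation; "ft_force": force on the tool from outside, world axes, zero at the start; "ft_torque": the same for the moment, N m; "gripper_width": finger opening in m.
Only numpy, scipy, OpenCV 4.12 (cv2) and the standard library are available. Lean on these libraries where they do the work, as an engineer would, in place of code of your own. Each camera call takes 0.05 s, during which the arm holds its last target.

## Working session

There is one attempt and no reset: what is moved stays moved. The work goes in short steps, Python scripts to look and compute and a tool call to move; the robot and the scene stay as the last step left them, time stands still between calls to the robot, and variables do not carry over. Pictures are saved under pics/ and viewed, and the job is handed in when it is done.

Besides the shell and the picture viewer there is one more tool, called by a JSON object that holds its "api" and its "payload", one argument or row to a line. apply_moves: Moves the arm, as the interface text tells. Its arguments: {"type":"object","properties":{"plan":{"type":"array"}},"required":["plan"]}

```bash
mkdir -p pics
python3 - <<'E'
from rig import arm, imaging
import cv2
s=arm.observe()
print(s, arm.nose_length)
for n in("top","side"):
    c=imaging.get_calibration(n); print(n,c)
    cv2.imwrite(f"pics/{n}0.png",imaging.get_image(n))
E
```

```text
{'time_s': 0.0, 'joints': array([-1.17400778e+00,  1.26374318e-01, -4.06289390e-02,  1.40539508e+00,
        1.32013538e-05,  1.57076153e+00]), 'qvel': array([-0.00069689, -0.00046944, -0.00126842, -0.00157513,  0.00029242,
       -0.00111696]), 'joint_torque': array([-3.48040712e-04, -4.35914397e+01,  3.52925527e+01,  1.72404904e-02,
        1.60884383e-04, -4.60375045e-07]), 'tcp_pos': array([ 0.20273847, -0.48383806,  0.23852186]), 'orientation': array([ 8.32613234e-01, -5.53854277e-01, -6.63258076e-04, -4.49160368e-04]), 'ft_force': array([-0.09445144,  0.71707316,  0.13009117]), 'ft_torque': array([-0.05160307,  0.00335413,  0.01765218]), 'gripper_width': 0.08562184248144032} 0.008
top {'vertical_fov': 44.587249221648584, 'cx': 322.6761417724632, 'cy': 236.16587127438657, 'k1': -0.06927662367656112, 'cam_to_world': array([[-0.02927437, -0.9814655 ,  0.18938976,  0.33665489],
       [-0.99951306,  0.02669514, -0.01615587, -0.07204007],
       [ 0.01080065, -0.18977049, -0.98176907,  0.91526636],
       [ 0.        ,  0.        ,  0.        ,  1.        ]])}
side {'vertical_fov': 54.66955356157031, 'cx': 322.89895973831653, 'cy': 234.94006507695877, 'k1': -0.1251980041508846, 'cam_to_world': array([[ 0.86557648, -0.37686456,  0.32977334,  0.28206414],
       [-0.50047619, -0.67381929,  0.54359097, -0.43318974],
       [ 0.01734747, -0.63556326, -0.77185387,  0.54811013],
       [ 0.        ,  0.        ,  0.        ,  1.        ]])}
```

View pics/top0.png

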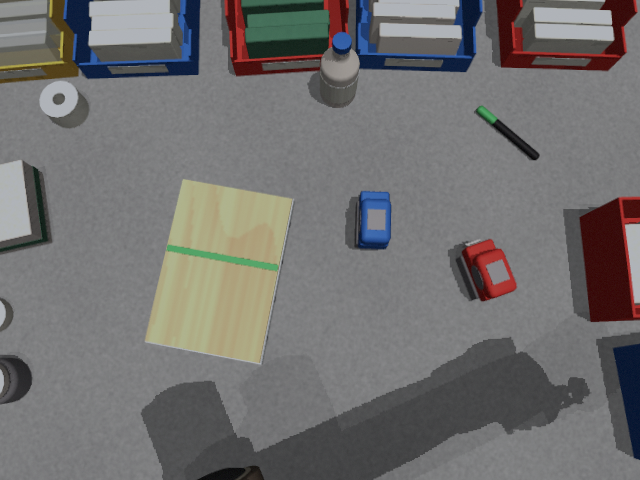

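View pics/side0.png

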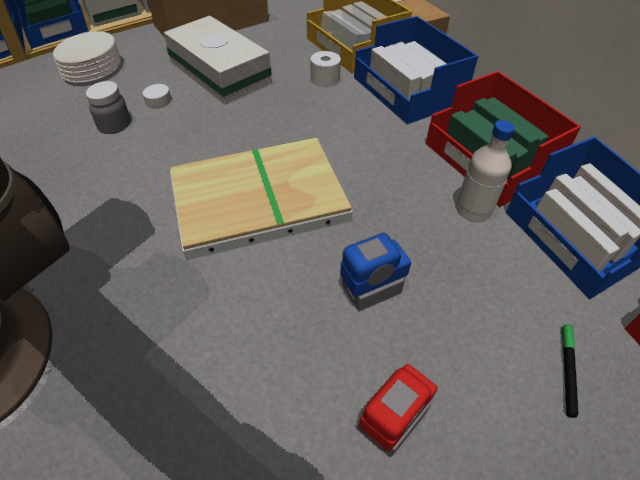

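The top view shows the board's corners at about (182,181), (293,198), (261,362) and (146,343). The strip runs from (168,248) to (278,268). The red tape is near (489,270) and the blue one near (374,220). Next I enlarge these.

Run:
```python
import cv2,numpy as np
t=cv2.imread("pics/top0.png");s=cv2.imread("pics/side0.png")
a=cv2.resize(t[225:315,440:540],None,fx=4,fy=4,interpolation=cv2.INTER_CUBIC)
b=cv2.resize(s[350:465,340:455],None,fx=3.13,fy=3.13,interpolation=cv2.INTER_CUBIC)
o=np.zeros((360,800,3),np.uint8);o[:,:400]=a;o[:,420:420+b.shape[1]][:b.shape[0]]=b[:360]
cv2.imwrite("pics/redcrop.png",o)
cv2.imwrite("pics/boardcrop.png",cv2.resize(t[170:370,135:305],None,fx=3,fy=3,interpolation=cv2.INTER_CUBIC))
```

```text
(no output)
```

View pics/redcrop.png

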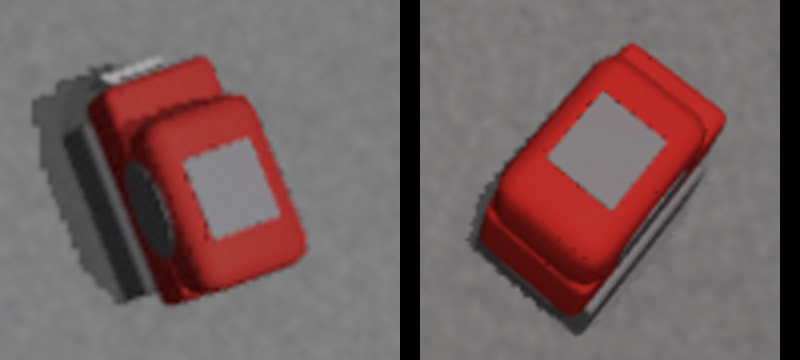

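View pics/boardcrop.png

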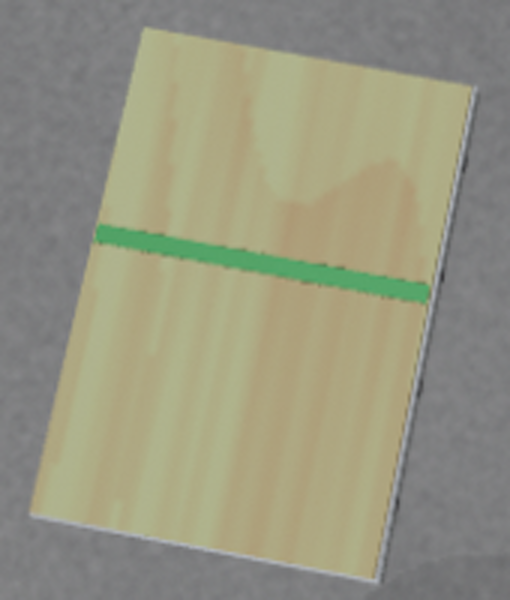

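The nose points up and left in the top view, where the hook plate is visible at crop (135,70). The board's top corners in the crop are (143,28), (473,88), (378,580) and (31,516). I'll fit poses from both views.

```bash
cat > h.py <<'E'
import numpy as np,cv2
from scipy.optimize import minimize,least_squares
def proj(c,P):
    P=np.atleast_2d(P);T=np.linalg.inv(np.array(c["cam_to_world"]))
    q=P@T[:3,:3].T+T[:3,3];s=q[:,:2]/q[:,2:]
    r2=(s**2).sum(1,keepdims=True);s=s*(1+c["k1"]*r2)
    f=240/np.tan(np.radians(c["vertical_fov"]/2))
    return s*f+[c["cx"],c["cy"]]
def ray(c,uv):
    f=240/np.tan(np.radians(c["vertical_fov"]/2))
    d=(np.array(uv,float)-[c["cx"],c["cy"]])/f;s=d.copy()
    for _ in range(20): s=d/(1+c["k1"]*(s**2).sum())
    M=np.array(c["cam_to_world"]);v=M[:3,:3]@np.array([*s,1]);return M[:3,3],v
def onz(c,uv,z):
    o,v=ray(c,uv);return o+v*(z-o[2])/v[2]
def box(x0,x1,y0,y1,z0,z1):
    return np.array([[x,y,z] for x in(x0,x1) for y in(y0,y1) for z in(z0,z1)],float)
A=box(-.042,.042,-.022,.022,0,.034);B=box(-.042,.024,-.022,.022,0,.062)
def place(P,x,y,z,yaw):
    c,s=np.cos(yaw),np.sin(yaw);return P@np.array([[c,s,0],[-s,c,0],[0,0,1]])+[x,y,z]
def sil(c,p,S=4):
    m=np.zeros((480*S,640*S),np.uint8)
    for X in(A,B):
        h=cv2.convexHull(((proj(c,place(X,*p))+.5)*S).astype(np.float32)).astype(np.int32)
        cv2.fillConvexPoly(m,h,1)
    return m
def redmask(im):
    b,g,r=[im[...,i].astype(int) for i in range(3)]
    return ((r>70)&(r>1.7*g)&(r>1.7*b)).astype(np.uint8)
E
python3 - <<'E'
from h import *
from rig import imaging
C={n:imaging.get_calibration(n) for n in("top","side")}
t=cv2.imread("pics/top0.png");s=cv2.imread("pics/side0.png")
# board
cr=np.array([[143,28],[473,88],[378,580],[31,516]])/3+[135,170]
P=np.array([onz(C["top"],u,.03) for u in cr]);print(P.round(4))
print([np.linalg.norm(P[i]-P[(i+1)%4]).round(4) for i in range(4)])
M=[]
for u in np.array([[95,235],[430,294]])/3+[135,170]: M.append(onz(C["top"],u,.03))
M=np.array(M);print("strip",M.round(4))
def f(q):
    x,y,a=q;c_,s_=np.cos(a),np.sin(a)
    L=np.array([[.13,.09],[.13,-.09],[-.13,-.09],[-.13,.09]])
    return (L@np.array([[c_,s_],[-s_,c_]])+[x,y]-P[:,:2]).ravel()
r=least_squares(f,[.4,.1,0]);print("board",r.x,f(r.x).round(4))
bx=r.x;d=np.array([np.cos(bx[2]),np.sin(bx[2])]);print("strip x in board",(M[:,:2]-bx[:2])@d)
# red
roi={"top":(225,315,440,540),"side":(350,465,340,455)}
mk={}
for n,im in(("top",t),("side",s)):
    m=np.zeros((480,640),np.uint8);a,b,c,d_=roi[n];m[a:b,c:d_]=redmask(im[a:b,c:d_])
    k,_=cv2.findContours(m,0,1);k=max(k,key=cv2.contourArea);m[:]=0;cv2.drawContours(m,[k],-1,1,-1)
    k2=cv2.morphologyEx(m,cv2.MORPH_CLOSE,np.ones((13,13)));mk[n]=k2
def cost(p,views=("top","side")):
    e=0
    for n in views:
        S=sil(C[n],p,2);S=cv2.resize(S*255,(640,480),interpolation=cv2.INTER_AREA)/255.
        e+=np.abs(S-mk[n]).sum()/mk[n].sum()
    return e
best=None
for yaw in(.2,.4,.6):
  p0=onz(C["top"],(489,272),.07)
  r=minimize(cost,[p0[0],p0[1],.036,yaw],method="Nelder-Mead",options=dict(initial_simplex=np.array([[p0[0],p0[1],.036,yaw]]*5)+np.vstack([np.zeros(4),np.diag([.01,.01,.006,.15])]),maxiter=250))
  print(r.x.round(4),r.fun)
  if best is None or r.fun<best.fun: best=r
for z in(.034,.040):
  r=minimize(lambda q:cost([q[0],q[1],z,q[2]]),best.x[[0,1,3]],method="Nelder-Mead",options=dict(initial_simplex=best.x[[0,1,3]]+np.vstack([np.zeros(3),np.diag([.006,.006,.1])])))
  print(z,r.x,r.fun)
for n,im in(("top",t),("side",s)):
    S=sil(C[n],best.x,4);k,_=cv2.findContours(S,0,1)
    a,b,c,d_=roi[n];big=cv2.resize(im,None,fx=4,fy=4)
    cv2.drawContours(big,k,-1,(0,255,0),1);cv2.imwrite(f"pics/fit_{n}.png",big[4*a:4*b,4*c:4*d_])
E
```

```text
[[ 0.6044  0.1309  0.03  ]
 [ 0.5672 -0.0415  0.03  ]
 [ 0.318   0.0104  0.03  ]
 [ 0.3534  0.1834  0.03  ]]
[np.float64(0.1764), np.float64(0.2545), np.float64(0.1766), np.float64(0.2564)]
strip [[ 0.4949  0.1537  0.03  ]
 [ 0.4599 -0.0176  0.03  ]]
board [ 0.46075419  0.07079243 -0.2063626 ] [ 0.002   0.0013  0.0024 -0.0024 -0.0029 -0.0011 -0.0015  0.0021]
strip x in board [0.01643364 0.0172494 ]
[ 0.4461 -0.3313  0.0308  0.3545] 0.5278450335374716
[ 0.4463 -0.3304  0.025   0.3237] 0.504747540370027
[ 0.4457 -0.3307  0.0362  0.3282] 0.5662108495434247
0.034 [ 0.44635076 -0.33033348  0.32525445] 0.5520499989121567
0.04 [ 0.44453274 -0.33168295  0.32484068] 0.604871926167996
```

View pics/fit_top.png

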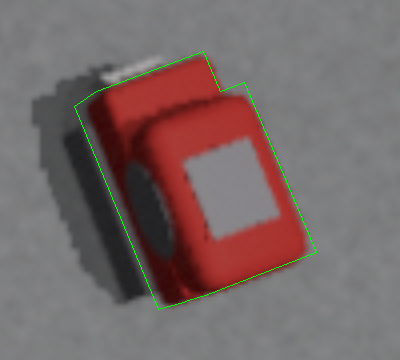

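View pics/fit_side.png

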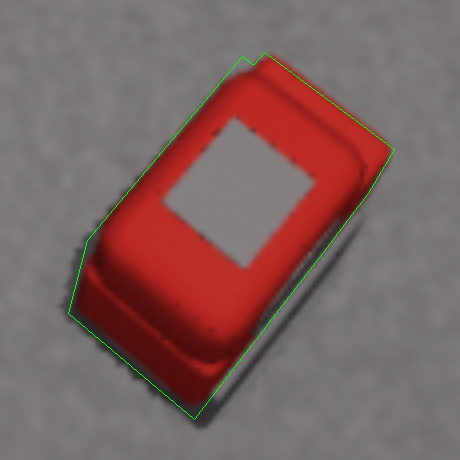

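The fit is good: red at about (0.445, -0.331), yaw 0.33, on its rest. The strip measures 174.8 mm against 174. The plywood top measures about 4 mm short each way, which fits a thin zinc edging. Next I hover above the red tape and check with the wrist camera.

```bash
cat >> h.py <<'E'
from scipy.spatial.transform import Rotation as Ro
def delta(s,target,xang_deg):
    """tool-axis shift from current pose to target; turn about tool z so that tool x has world angle xang_deg"""
    R=Ro.from_quat(s["orientation"]).as_matrix()
    d=R.T@(np.array(target)-s["tcp_pos"])
    a=np.degrees(np.arctan2(R[1,0],R[0,0]));w=-((xang_deg-a+180)%360-180)
    ideal=Ro.from_matrix(np.array([[np.cos(np.radians(xang_deg)),np.sin(np.radians(xang_deg)),0],[np.sin(np.radians(xang_deg)),-np.cos(np.radians(xang_deg)),0],[0,0,-1]]))
    rv=np.degrees((Ro.from_quat(s["orientation"]).inv()*ideal).as_rotvec())
    return d,w,rv
E
python3 - <<'E'
from h import *
from rig import arm
s=arm.observe()
print(delta(s,[.440,-.333,.239],-71.1))
E
```

```text
(array([-0.04747813, -0.27713429, -0.00034399]), np.float64(3.833099849445489), array([3.38938981e-03, 8.38481792e-02, 3.83309959e+00]))
```

{"api": "apply_moves", "payload": {
  "plan": [
    [-0.0068, -0.0396, 0, 0, 0, 0, -1],
    [-0.0068, -0.0396, 0, 0, 0, 0, -1],
    [-0.0068, -0.0396, 0, 0, 0, 0, -1],
    [-0.0068, -0.0396, 0, 0, 0, 0, -1],
    [-0.0068, -0.0396, 0, 0, 0, 0, -1],
    [-0.0068, -0.0396, 0, 0, 0, 0, -1],
    [-0.0068, -0.0396, 0, 0, 0, 3.8, -1],
    [0, 0, 0, 0, 0, 0, -1]
  ]
}}

```text
time_s: 1.1
tcp_pos: [0.4417, -0.3317, 0.2385]
orientation: [0.815, -0.58, -0.001, -0.0]
ft_force: [-0.5, 0.3, 0.1]
gripper_width: 0.0854
```

Run:
```python
from h import *
from rig import arm,imaging
import pickle
s=arm.observe();print(s["time_s"],s["tcp_pos"],s["ft_force"])
c=imaging.get_calibration("wrist");im=imaging.get_image("wrist")
cv2.imwrite("pics/w1.png",im);pickle.dump(c,open("w1.pkl","wb"))
v=im.copy()
for z in(.034,.040):
  for X,col in((A,(0,255,0)),(B,(255,255,0))):
    p=proj(c,place(X,.445,-.331,z,.33))
    for i in range(8):
      for j in range(i):
        if np.sum(np.abs(X[i]-X[j])>1e-6)==1: cv2.line(v,tuple(p[i].astype(int).tolist()),tuple(p[j].astype(int).tolist()),col,1)
cv2.imwrite("pics/w1o.png",v)
```

```text
1.1 [ 0.4417397  -0.33171464  0.23847538] [-0.48483465  0.2938235   0.05219081]
```

View pics/w1o.png

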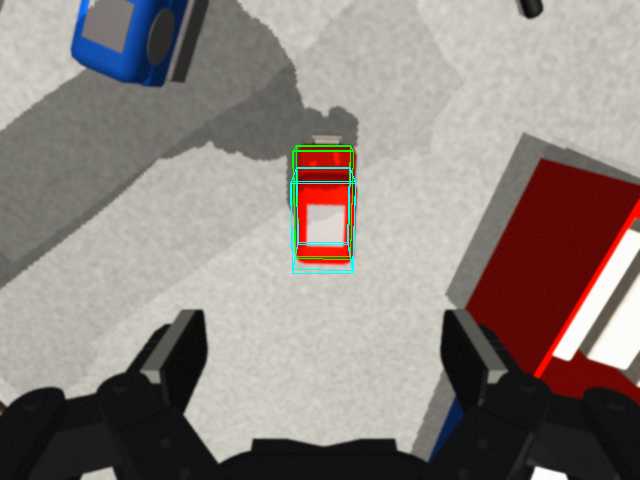

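The wrist view agrees with the estimate: red case at about (326,205), hook at (326,138) and edges square. I'll enlarge it to check the offset.

Run:
```python
from h import *
import pickle
c=pickle.load(open("w1.pkl","rb"));im=cv2.imread("pics/w1.png")
big=cv2.resize(im,None,fx=4,fy=4,interpolation=cv2.INTER_CUBIC)
for X,col in((A,(0,255,0)),(B,(255,255,0))):
    p=(proj(c,place(X,.445,-.331,.037,.33))+.5)*4
    for i in range(8):
      for j in range(i):
        if np.sum(np.abs(X[i]-X[j])>1e-6)==1: cv2.line(big,tuple(p[i].astype(int).tolist()),tuple(p[j].astype(int).tolist()),col,1)
cv2.imwrite("pics/w1z.png",big[4*125:4*275,4*270:4*385])
```

```text
(no output)
```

View pics/w1z.png

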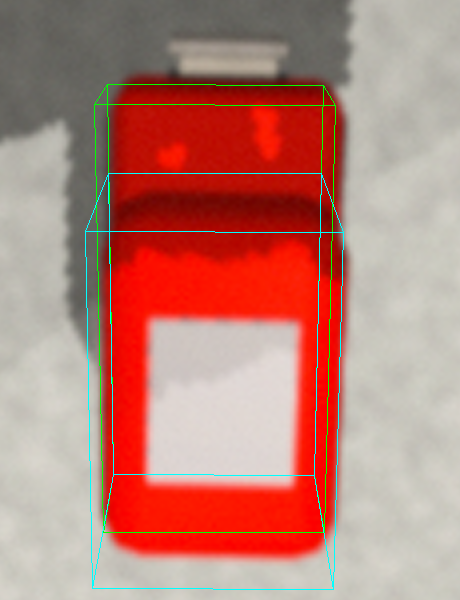

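Run:
```python
from h import *
from rig import arm
print(delta(arm.observe(),[.4427,-.3336,.065],-72.5))
```

```text
(array([ 0.00197503, -0.00177669,  0.17357839]), np.float64(1.5923720810461361), array([0.06217203, 0.05809759, 1.59240335]))
```

{"api": "apply_moves", "payload": {
  "plan": [
    [0.002, -0.0018, 0.02, 0, 0, 1.6, -1],
    [0, 0, 0.035, 0, 0, 0, -1],
    [0, 0, 0.035, 0, 0, 0, -1],
    [0, 0, 0.035, 0, 0, 0, -1],
    [0, 0, 0.025, 0, 0, 0, -1],
    [0, 0, 0.015, 0, 0, 0, -1],
    [0, 0, 0.0085, 0, 0, 0, -1],
    [0, 0, 0, 0, 0, 0, -1]
  ]
}}

```text
time_s: 2.15
tcp_pos: [0.4423, -0.3347, 0.0659]
orientation: [0.806, -0.593, -0.0, 0.0]
ft_force: [-0.7, 0.0, 0.6]
gripper_width: 0.0853
```

Run:
```python
from rig import arm,imaging
import cv2
s=arm.observe();print(s["tcp_pos"],s["ft_force"])
cv2.imwrite("pics/w2.png",imaging.get_image("wrist"))
```

```text
[ 0.44230816 -0.33473182  0.06587805] [-0.71391322  0.01491442  0.59007842]
```

View pics/w2.png

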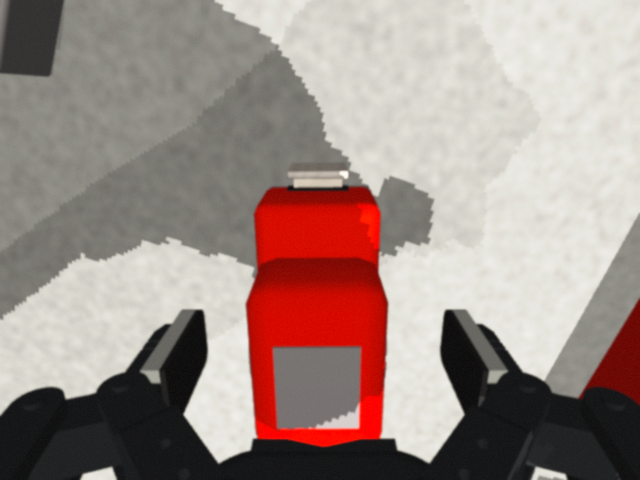

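The case sits between the jaws and square to them: case centre at column 317, jaw centre at about 324. Closing.

{"api": "apply_moves", "payload": {
  "plan": [
    [0, 0, 0, 0, 0, 0, 1],
    [0, 0, 0, 0, 0, 0, 1],
    [0, 0, 0, 0, 0, 0, 1],
    [0, 0, 0, 0, 0, 0, 1],
    [0, 0, 0, 0, 0, 0, 1],
    [0, 0, 0, 0, 0, 0, 1]
  ]
}}

```text
time_s: 2.95
tcp_pos: [0.4429, -0.3346, 0.0665]
orientation: [0.806, -0.592, 0.001, -0.0]
ft_force: [-0.2, 0.2, 4.7]
gripper_width: 0.0436
```

Gripped at 43.6 mm. Lifting straight up.

{"api": "apply_moves", "payload": {
  "plan": [
    [0, 0, -0.01, 0, 0, 0, 1],
    [0, 0, -0.015, 0, 0, 0, 1],
    [0, 0, -0.02, 0, 0, 0, 1],
    [0, 0, -0.025, 0, 0, 0, 1],
    [0, 0, -0.03, 0, 0, 0, 1],
    [0, 0, -0.02, 0, 0, 0, 1],
    [0, 0, 0, 0, 0, 0, 1]
  ]
}}

```text
time_s: 3.82
tcp_pos: [0.4433, -0.3351, 0.1879]
orientation: [0.806, -0.592, 0.002, 0.0]
ft_force: [0.9, -0.1, -3.4]
gripper_width: 0.0433
```

Run:
```python
from h import *
from rig import arm,imaging
import pickle
s=arm.observe();print(s["time_s"],s["tcp_pos"],s["ft_force"],s["gripper_width"])
C={}
for n in("top","side","wrist"):
    C[n]=imaging.get_calibration(n); cv2.imwrite(f"pics/{n}3.png",imaging.get_image(n))
pickle.dump((C,s),open("c3.pkl","wb"))
w=cv2.imread("pics/wrist3.png");sd=cv2.imread("pics/side3.png")
cv2.imwrite("pics/m3.png",np.hstack([cv2.resize(w,(400,300)),cv2.resize(sd,(400,300))]))
```

```text
3.825 [ 0.4432888  -0.33507758  0.18792054] [ 0.861563   -0.1040477  -3.40927042] 0.04330934251095217
```

View pics/m3.png

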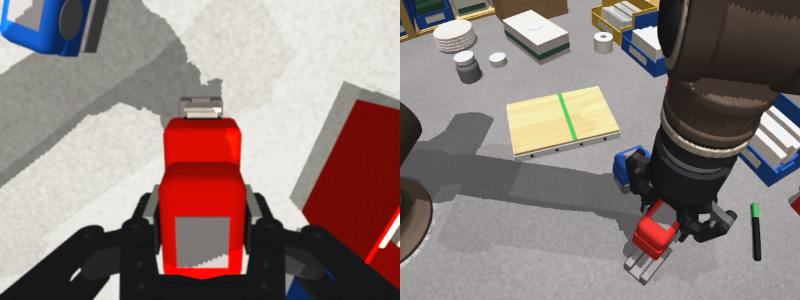

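It is held firmly, with -3.4 N from 0.36 kg. Now I carry it over the far half of the board, turning it square.

Run:
```python
from h import *
from rig import arm
s=arm.observe()
d,w,rv=delta(s,[.549,.0524,.188],-101.8);print(d,w,rv)
# shift expressed per row if turning w/8 after each row
R=Ro.from_quat(s["orientation"]).as_matrix()
D=np.array([.549,.0524,.188])-s["tcp_pos"]
for k in range(10):
    a=Ro.from_euler("z",min(k,9)*w/9.,degrees=True).as_matrix()
    print(k,(( R@a).T@D/10).round(4))
```

```text
[-0.33717908 -0.21722394 -0.00295541] 29.133406169298496 [ 0.06882606  0.05248966 29.13343177]
0 [-0.0337 -0.0217 -0.0003]
1 [-0.0349 -0.0198 -0.0003]
2 [-0.036  -0.0178 -0.0003]
3 [-0.0369 -0.0157 -0.0003]
4 [-0.0377 -0.0136 -0.0003]
5 [-0.0384 -0.0115 -0.0003]
6 [-0.039  -0.0093 -0.0003]
7 [-0.0395 -0.0071 -0.0003]
8 [-0.0398 -0.0048 -0.0003]
9 [-0.04   -0.0026 -0.0003]
```

{"api": "apply_moves", "payload": {
  "plan": [
    [-0.0337, -0.0217, 0, 0, 0, 3.2, 1],
    [-0.0349, -0.0198, 0, 0, 0, 3.2, 1],
    [-0.036, -0.0178, 0, 0, 0, 3.2, 1],
    [-0.0369, -0.0157, 0, 0, 0, 3.2, 1],
    [-0.0377, -0.0136, 0, 0, 0, 3.2, 1],
    [-0.0384, -0.0115, 0, 0, 0, 3.2, 1],
    [-0.039, -0.0093, 0, 0, 0, 3.2, 1],
    [-0.0395, -0.0071, 0, 0, 0, 3.2, 1]
  ]
}}

```text
time_s: 4.97
tcp_pos: [0.5243, -0.0485, 0.1846]
orientation: [-0.67, 0.743, 0.008, 0.007]
ft_force: [0.6, -0.4, -3.1]
gripper_width: 0.0433
```

{"api": "apply_moves", "payload": {
  "plan": [
    [-0.0398, -0.0048, 0, 0, 0, 3.5, 1],
    [-0.04, -0.0026, 0, 0, 0, 0, 1],
    [0, 0, 0, 0, 0, 0, 1],
    [0, 0, 0, 0, 0, 0, 1]
  ]
}}

```text
time_s: 5.48
tcp_pos: [0.5348, -0.0279, 0.1885]
orientation: [-0.676, 0.736, 0.022, 0.022]
ft_force: [-0.6, -0.0, -3.9]
gripper_width: 0.0428
```

Run:
```python
from h import *
from rig import arm,imaging
s=arm.observe();print(s["time_s"],s["tcp_pos"],s["ft_force"])
print(delta(s,[.549,.0524,.100],-101.8))
c=imaging.get_calibration("wrist");im=imaging.get_image("wrist");cv2.imwrite("pics/w4.png",im)
cv2.imwrite("pics/s4.png",imaging.get_image("side"))
import pickle;pickle.dump(c,open("w4.pkl","wb"))
```

```text
5.475 [ 0.53484636 -0.02794437  0.1884583 ] [-0.60530991 -0.01943897 -3.85132282]
(array([-0.07553904, -0.00753168,  0.09336777]), np.float64(6.928562183831332), array([0.37215762, 3.58771011, 6.93113566]))
```

View pics/w4.png

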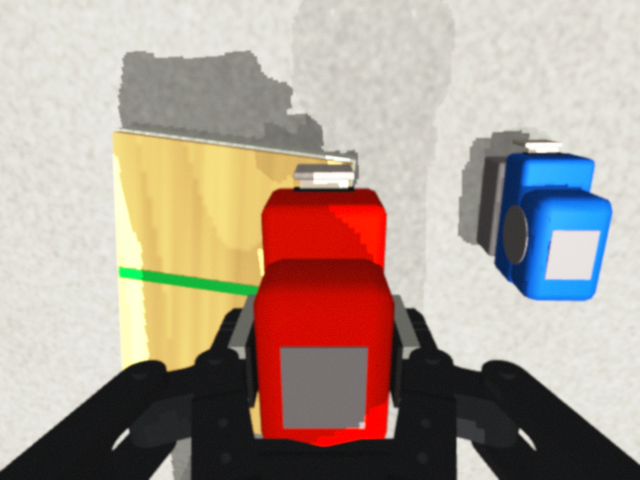

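View pics/s4.png

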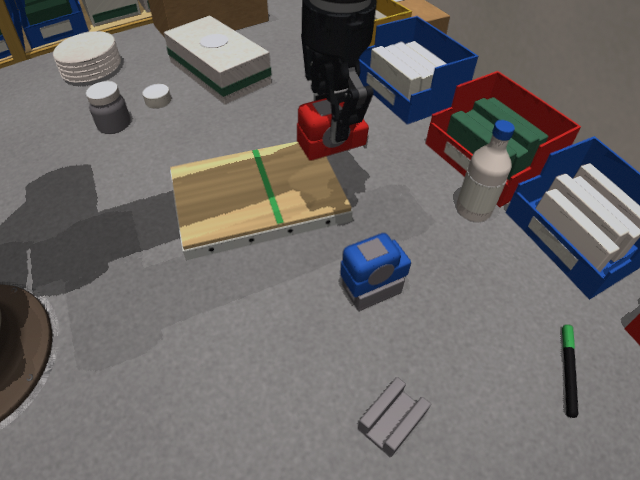

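The grey rest has a groove for the foot, so the underside sat at 34 mm and the TCP is 32.5 mm above it. The fast carry fell short at TCP y = -0.028 and left a 3.6° tilt. I'll finish the carry more slowly and level it.

{"api": "apply_moves", "payload": {
  "plan": [
    [-0.015, -0.003, 0, 0.1, 0.9, 1.7, 1],
    [-0.015, -0.002, 0, 0.1, 0.9, 1.7, 1],
    [-0.015, -0.0015, 0, 0.1, 0.9, 1.7, 1],
    [-0.015, -0.001, 0, 0.1, 0.9, 1.8, 1],
    [-0.015, 0, 0, 0, 0, 0, 1],
    [0, 0, 0, 0, 0, 0, 1],
    [0, 0, 0, 0, 0, 0, 1]
  ]
}}

```text
time_s: 6.45
tcp_pos: [0.5419, -0.0305, 0.1929]
orientation: [-0.675, 0.737, 0.021, 0.021]
ft_force: [-0.3, 0.1, -4.0]
gripper_width: 0.043
```

Run:
```python
from h import *
from rig import arm
s=arm.observe();print(s["time_s"],s["tcp_pos"],s["ft_force"],s["joints"].round(3))
print(delta(s,[.549,.0524,.100],-101.8))
```

```text
6.45 [ 0.5418928  -0.03047641  0.19290687] [-0.30300637  0.0706211  -4.03910223] [-0.088  0.164 -0.097  1.312  0.06   3.141]
(array([-0.07744379, -0.00011416,  0.09774019]), np.float64(6.805068139470734), array([0.35092727, 3.43434843, 6.80741574]))
```

Joint 6 is against its limit (3.141), so this grasp can't be turned any farther. I need the half-turned grasp, which puts j6 at about 0.3 at the board. I'll set the case back on its grooved rest, where the pose is known exactly, and regrasp turned by 180°.

```bash
cat >> h.py <<'E'
def rows(s,target,xang,n):
    """n rows: straight world line, turn shared out (turn takes effect after the row's shift)"""
    d,w,rv=delta(s,target,xang);R=Ro.from_quat(s["orientation"])
    D=(np.array(target)-s["tcp_pos"])/n;st=Ro.from_rotvec(np.radians(rv)/n)
    for k in range(n):
        print(k,R.as_matrix().T.dot(D).round(4),(rv/n).round(2));R=R*st
E
python3 - <<'E'
from h import *
from rig import arm
rows(arm.observe(),[.4429,-.3346,.188],-72.5,12)
E
```

```text
0 [ 0.0259  0.006  -0.0011] [-0.04  0.29 -1.87]
1 [ 0.0257  0.0069 -0.001 ] [-0.04  0.29 -1.87]
2 [ 0.0255  0.0077 -0.0009] [-0.04  0.29 -1.87]
3 [ 0.0252  0.0085 -0.0007] [-0.04  0.29 -1.87]
4 [ 0.025   0.0094 -0.0006] [-0.04  0.29 -1.87]
5 [ 0.0246  0.0102 -0.0005] [-0.04  0.29 -1.87]
6 [ 0.0243  0.011  -0.0003] [-0.04  0.29 -1.87]
7 [ 0.0239  0.0118 -0.0002] [-0.04  0.29 -1.87]
8 [ 0.0235  0.0125 -0.0001] [-0.04  0.29 -1.87]
9 [0.0231 0.0133 0.    ] [-0.04  0.29 -1.87]
10 [0.0227 0.014  0.0002] [-0.04  0.29 -1.87]
11 [0.0222 0.0148 0.0003] [-0.04  0.29 -1.87]
```

{"api": "apply_moves", "payload": {
  "plan": [
    [0.026, 0.006, -0.001, 0, 0.3, -1.9, 1],
    [0.0257, 0.007, -0.001, 0, 0.3, -1.9, 1],
    [0.0255, 0.0077, -0.001, 0, 0.3, -1.9, 1],
    [0.0252, 0.0085, -0.001, 0, 0.3, -1.9, 1],
    [0.025, 0.0094, -0.001, 0, 0.3, -1.9, 1],
    [0.0246, 0.0102, 0, 0, 0.3, -1.8, 1],
    [0.0243, 0.011, 0, 0, 0.3, -1.8, 1],
    [0.0239, 0.0118, 0, 0, 0.3, -1.8, 1]
  ]
}}

```text
time_s: 7.45
tcp_pos: [0.4754, -0.2342, 0.1892]
orientation: [0.766, -0.643, -0.004, -0.009]
ft_force: [-0.4, 0.6, -3.6]
gripper_width: 0.0432
```

{"api": "apply_moves", "payload": {
  "plan": [
    [0.0235, 0.0125, 0, 0, 0.3, -1.9, 1],
    [0.0231, 0.0133, 0, 0, 0.3, -1.9, 1],
    [0.0227, 0.014, 0, 0, 0.3, -1.9, 1],
    [0.0222, 0.0148, 0, 0, 0.3, -1.9, 1],
    [0, 0, 0, 0, 0, 0, 1]
  ]
}}

```text
time_s: 8.07
tcp_pos: [0.4421, -0.3359, 0.1878]
orientation: [0.806, -0.592, 0.004, -0.002]
ft_force: [0.4, -0.1, -3.4]
gripper_width: 0.0434
```

Run:
```python
from h import *
from rig import arm
s=arm.observe();print(s["time_s"],s["tcp_pos"],s["ft_force"],s["joints"].round(3))
rows(s,[.4429,-.3346,.085],-72.5,4)
```

```text
8.075 [ 0.44209492 -0.33594056  0.18776301] [ 0.44657953 -0.07539346 -3.38664999] [-0.652  0.18  -0.088  1.294  0.004  2.187]
0 [-0.0004 -0.0001  0.0257] [-0.12 -0.07 -0.04]
1 [-0.0003 -0.0001  0.0257] [-0.12 -0.07 -0.04]
2 [-0.0003 -0.0002  0.0257] [-0.12 -0.07 -0.04]
3 [-0.0003 -0.0002  0.0257] [-0.12 -0.07 -0.04]
```

{"api": "apply_moves", "payload": {
  "plan": [
    [-0.0012, -0.0006, 0.02, -0.4, -0.3, -0.1, 1],
    [0, 0, 0.03, 0, 0, 0, 1],
    [0, 0, 0.03, 0, 0, 0, 1],
    [0, 0, 0.02, 0, 0, 0, 1],
    [0, 0, 0, 0, 0, 0, 1]
  ]
}}

```text
time_s: 8.7
tcp_pos: [0.4419, -0.3312, 0.0851]
orientation: [0.807, -0.59, -0.002, -0.001]
ft_force: [-0.2, 0.2, -3.1]
gripper_width: 0.0433
```

Run:
```python
from h import *
from rig import arm,imaging
s=arm.observe();print(s["time_s"],s["tcp_pos"],s["ft_force"])
print(delta(s,[.4429,-.3346,.0665],-72.5))
im=imaging.get_image("side");cv2.imwrite("pics/s5.png",cv2.resize(im[300:480,300:500],None,fx=3,fy=3,interpolation=cv2.INTER_CUBIC))
```

```text
8.7 [ 0.44194765 -0.3312309   0.08505418] [-0.17910421  0.1685769  -3.0670126 ]
(array([3.59449554e-03, 8.83742894e-05, 1.85361092e-02]), np.float64(0.14606576650552938), array([0.07884797, 0.29410491, 0.1462669 ]))
```

View pics/s5.png

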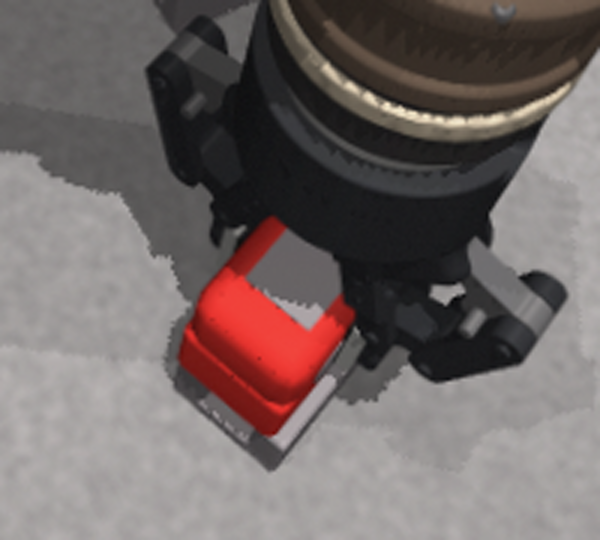

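The case is just above its rest, which lies fully beneath it. The reading is 3.6 mm off along tool x, so I'll correct that and lower.

{"api": "apply_moves", "payload": {
  "plan": [
    [0.0036, 0, 0, 0, 0.3, 0.1, 1],
    [0, 0, 0.005, 0, 0, 0, 1],
    [0, 0, 0.005, 0, 0, 0, 1],
    [0, 0, 0, 0, 0, 0, 1]
  ]
}}

```text
time_s: 9.25
tcp_pos: [0.444, -0.3366, 0.0775]
orientation: [0.806, -0.592, 0.002, 0.001]
ft_force: [-0.6, -0.2, -3.7]
gripper_width: 0.0432
```

Run:
```python
from h import *
from rig import arm,imaging
s=arm.observe();print(s["time_s"],s["tcp_pos"],s["ft_force"])
print(delta(s,[.4429,-.3346,.0665],-72.5))
```

```text
9.25 [ 0.44395976 -0.3366478   0.07747878] [-0.61445663 -0.22334959 -3.69965947]
(array([-0.00231441,  0.00040857,  0.01096935]), np.float64(-0.029795918831098334), array([-0.06505315, -0.22412161, -0.02966854]))
```

{"api": "apply_moves", "payload": {
  "plan": [
    [-0.0015, 0.0003, 0.003, 0, -0.1, 0, 1],
    [0, 0, 0.004, 0, 0, 0, 1],
    [0, 0, 0.002, 0, 0, 0, 1],
    [0, 0, 0, 0, 0, 0, 1]
  ]
}}

```text
time_s: 9.75
tcp_pos: [0.4436, -0.3356, 0.0692]
orientation: [0.806, -0.591, 0.002, 0.0]
ft_force: [-1.7, 1.1, 1.2]
gripper_width: 0.0434
```

Run:
```python
from h import *
from rig import arm,imaging
s=arm.observe();print(s["time_s"],s["tcp_pos"],s["ft_force"])
print(delta(s,[.4429,-.3346,.0665],-72.5))
im=imaging.get_image("side");cv2.imwrite("pics/s6.png",cv2.resize(im[340:480,340:480],None,fx=4,fy=4,interpolation=cv2.INTER_CUBIC))
```

```text
9.75 [ 0.44363801 -0.33558592  0.06922381] [-1.69922637  1.12681679  1.20534509]
(array([-0.00117071,  0.00041294,  0.00271933]), np.float64(-0.02422000189832829), array([-0.10677028, -0.18254286, -0.02404985]))
```

View pics/s6.png

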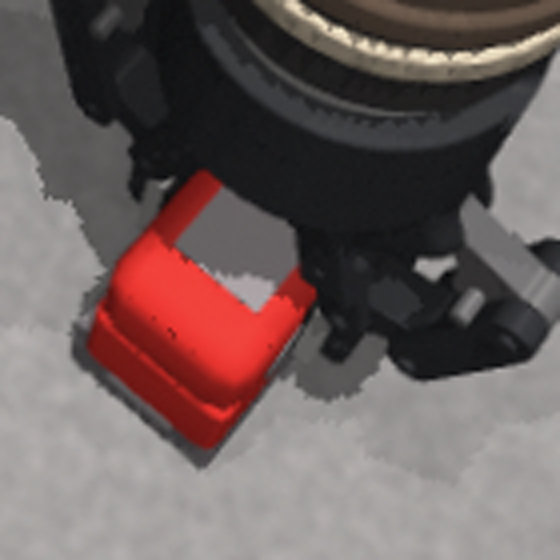

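It is in contact: the force went from -3.7 to +1.2 N, and the case looks seated on the rest. Releasing.

{"api": "apply_moves", "payload": {
  "plan": [
    [0, 0, 0, 0, 0, 0, 0.4],
    [0, 0, 0, 0, 0, 0, -0.2],
    [0, 0, 0, 0, 0, 0, -1],
    [0, 0, 0, 0, 0, 0, -1],
    [0, 0, 0, 0, 0, 0, -1],
    [0, 0, -0.02, 0, 0, 0, -1],
    [0, 0, -0.03, 0, 0, 0, -1],
    [0, 0, -0.035, 0, 0, 0, -1]
  ]
}}

```text
time_s: 10.8
tcp_pos: [0.4431, -0.3351, 0.1543]
orientation: [0.806, -0.591, 0.001, 0.0]
ft_force: [0.6, 0.0, 0.5]
gripper_width: 0.0854
```

{"api": "apply_moves", "payload": {
  "plan": [
    [0, 0, -0.02, 0, 0, -10.6, -1],
    [0, 0, 0, 0, 0, -10.6, -1],
    [0, 0, 0, 0, 0, -10.6, -1],
    [0, 0, 0, 0, 0, -10.6, -1],
    [0, 0, 0, 0, 0, -10.6, -1],
    [0, 0, 0, 0, 0, -10.6, -1],
    [0, 0, 0, 0, 0, -10.6, -1],
    [0, 0, 0, 0, 0, -10.6, -1]
  ]
}}

```text
time_s: 11.8
tcp_pos: [0.4433, -0.3353, 0.1739]
orientation: [0.994, 0.11, 0.001, 0.001]
ft_force: [-0.3, -0.8, -1.2]
gripper_width: 0.0853
```

{"api": "apply_moves", "payload": {
  "plan": [
    [0, 0, 0, 0, 0, -10.6, -1],
    [0, 0, 0, 0, 0, -10.6, -1],
    [0, 0, 0, 0, 0, -10.6, -1],
    [0, 0, 0, 0, 0, -10.6, -1],
    [0, 0, 0, 0, 0, -10.6, -1],
    [0, 0, 0, 0, 0, -10.6, -1],
    [0, 0, 0, 0, 0, -10.4, -1],
    [0, 0, 0, 0, 0, 0, -1]
  ]
}}

```text
time_s: 12.8
tcp_pos: [0.4433, -0.3353, 0.174]
orientation: [0.73, 0.683, 0.0, 0.002]
ft_force: [0.3, 0.9, -0.6]
gripper_width: 0.0855
```

Run:
```python
from h import *
from rig import arm,imaging
s=arm.observe();print(s["time_s"],s["tcp_pos"],s["ft_force"],s["joints"].round(2))
print(delta(s,[.4429,-.3346,.166],107.5))
c=imaging.get_calibration("wrist");im=imaging.get_image("wrist");cv2.imwrite("pics/w7.png",im)
im=imaging.get_image("side");cv2.imwrite("pics/s7.png",cv2.resize(im[340:480,340:480],None,fx=4,fy=4,interpolation=cv2.INTER_CUBIC))
```

```text
12.8 [ 0.44334595 -0.33531568  0.17395561] [ 0.28438961  0.87693173 -0.6237963 ] [-0.65  0.19 -0.11  1.27 -0.   -0.58]
(array([ 0.00070136, -0.00051352,  0.00795281]), np.float64(-21.33393801862809), array([  0.12457275,   0.14951964, -21.33375726]))
```

View pics/w7.png

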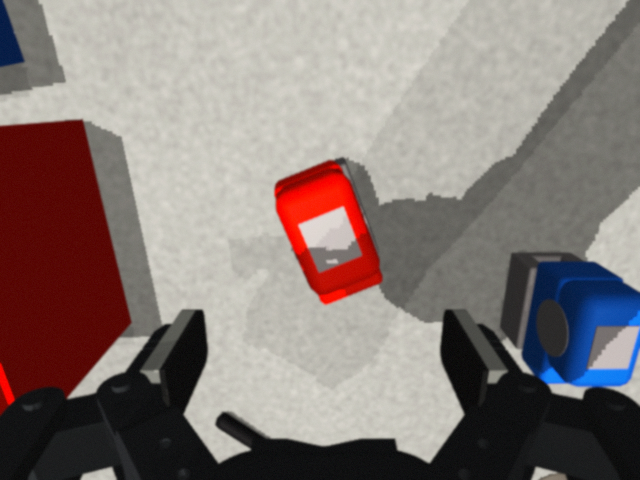

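View pics/s7.png

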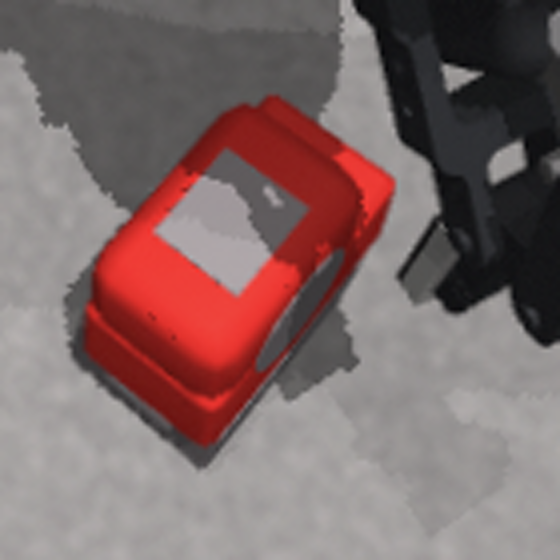

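The red tape is back on its rest, level. I finish the turn (another -21.3°) and descend for the regrasp.

{"api": "apply_moves", "payload": {
  "plan": [
    [0.0007, -0.0005, 0.01, 0.1, 0.1, -10.6, -1],
    [0, 0, 0.02, 0, 0, -10.6, -1],
    [0, 0, 0.03, 0, 0, 0, -1],
    [0, 0, 0.02, 0, 0, 0, -1],
    [0, 0, 0.015, 0, 0, 0, -1],
    [0, 0, 0, 0, 0, 0, -1]
  ]
}}

```text
time_s: 13.65
tcp_pos: [0.4424, -0.3342, 0.0779]
orientation: [0.592, 0.806, -0.0, -0.001]
ft_force: [-0.2, 1.2, 0.6]
gripper_width: 0.085
```

Run:
```python
from h import *
from rig import arm,imaging
s=arm.observe();print(s["time_s"],s["tcp_pos"],s["ft_force"],s["joints"].round(2))
print(delta(s,[.4429,-.3346,.0665],107.5))
c=imaging.get_calibration("wrist");im=imaging.get_image("wrist");cv2.imwrite("pics/w8.png",im)
```

```text
13.65 [ 0.44238185 -0.33421817  0.07794649] [-0.2478609   1.16737273  0.59134534] [-0.65  0.23 -0.27  1.07 -0.   -0.95]
(array([-0.00052984,  0.00038878,  0.01144572]), np.float64(-0.08017789620828353), array([-0.04350635, -0.05211407, -0.0801581 ]))
```

View pics/w8.png

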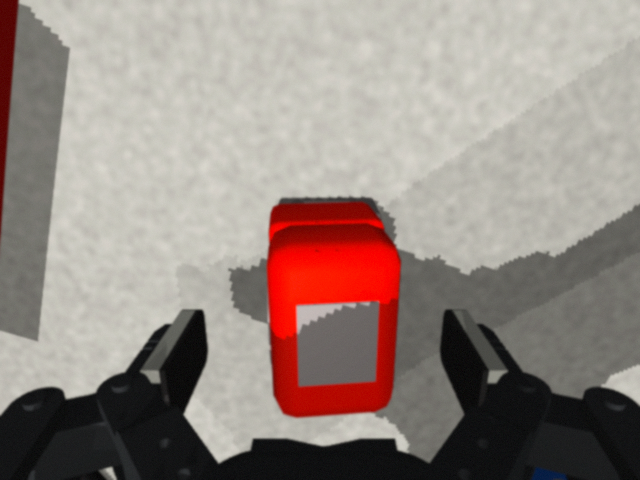

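The case shows about 2.5° of turn and sits slightly right of the jaw centre (column 334 against 324). I'll correct both, descend and close.

{"api": "apply_moves", "payload": {
  "plan": [
    [0.002, 0, 0.005, 0, 0, -2.5, -1],
    [0, 0, 0.0055, 0, 0, 0, -1],
    [0, 0, 0, 0, 0, 0, -1],
    [0, 0, 0, 0, 0, 0, 1],
    [0, 0, 0, 0, 0, 0, 1],
    [0, 0, 0, 0, 0, 0, 1],
    [0, 0, 0, 0, 0, 0, 1],
    [0, 0, 0, 0, 0, 0, 1]
  ]
}}

```text
time_s: 14.7
tcp_pos: [0.4421, -0.3326, 0.0682]
orientation: [0.574, 0.819, -0.0, 0.0]
ft_force: [0.2, -0.6, -3.7]
gripper_width: 0.0442
```

Run:
```python
from h import *
from rig import arm,imaging
s=arm.observe();print(s["time_s"],s["tcp_pos"],s["ft_force"],s["gripper_width"])
R=Ro.from_quat(s["orientation"]).as_matrix();print(np.degrees(np.arctan2(R[1,0],R[0,0])))
im=imaging.get_image("wrist");cv2.imwrite("pics/w9.png",im)
```

```text
14.7 [ 0.44213614 -0.33262432  0.06819233] [ 0.17256138 -0.64126892 -3.67666757] 0.04417721308622688
109.97411277310106
```

View pics/w9.png

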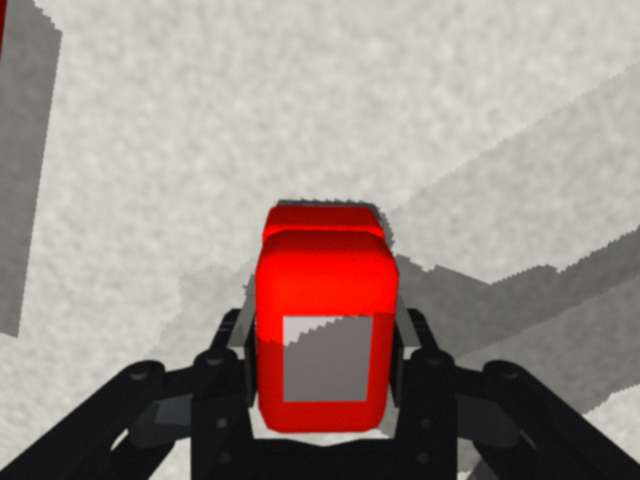

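Gripped square, with the width at 44.2 mm. Lift, then carry.

{"api": "apply_moves", "payload": {
  "plan": [
    [0, 0, -0.01, 0, 0, 0, 1],
    [0, 0, -0.015, 0, 0, 0, 1],
    [0, 0, -0.02, 0, 0, 0, 1],
    [0, 0, -0.025, 0, 0, 0, 1],
    [0, 0, -0.03, 0, 0, 0, 1],
    [0, 0, -0.02, 0, 0, 0, 1],
    [0, 0, 0, 0, 0, 0, 1]
  ]
}}

```text
time_s: 15.62
tcp_pos: [0.4433, -0.3334, 0.1911]
orientation: [0.574, 0.819, -0.0, 0.003]
ft_force: [0.4, 0.3, -4.4]
gripper_width: 0.044
```

Run:
```python
from h import *
from rig import arm,imaging
s=arm.observe();print(s["time_s"],s["tcp_pos"],s["ft_force"],s["gripper_width"])
rows(s,[.549,.0524,.188],78.2,14)
```

```text
15.625 [ 0.4432523  -0.33337981  0.19114951] [ 0.35062271  0.34303469 -4.3824156 ] 0.04396593787969656
0 [0.0233 0.0165 0.0002] [0.02 0.02 2.27]
1 [0.024  0.0156 0.0002] [0.02 0.02 2.27]
2 [0.0246 0.0146 0.0002] [0.02 0.02 2.27]
3 [0.0251 0.0136 0.0002] [0.02 0.02 2.27]
4 [0.0256 0.0126 0.0002] [0.02 0.02 2.27]
5 [0.0261 0.0116 0.0002] [0.02 0.02 2.27]
6 [0.0266 0.0106 0.0002] [0.02 0.02 2.27]
7 [0.0269 0.0095 0.0002] [0.02 0.02 2.27]
8 [0.0273 0.0084 0.0002] [0.02 0.02 2.27]
9 [0.0276 0.0073 0.0002] [0.02 0.02 2.27]
10 [0.0279 0.0062 0.0002] [0.02 0.02 2.27]
11 [0.0281 0.0051 0.0002] [0.02 0.02 2.27]
12 [0.0283 0.004  0.0002] [0.02 0.02 2.27]
13 [0.0284 0.0029 0.0002] [0.02 0.02 2.27]
```

{"api": "apply_moves", "payload": {
  "plan": [
    [0.0233, 0.0165, 0, 0, 0, 2.3, 1],
    [0.024, 0.0156, 0, 0, 0, 2.3, 1],
    [0.0246, 0.0146, 0, 0, 0, 2.3, 1],
    [0.0251, 0.0136, 0, 0, 0, 2.3, 1],
    [0.0256, 0.0126, 0, 0, 0, 2.3, 1],
    [0.0261, 0.0116, 0, 0, 0, 2.3, 1],
    [0.0266, 0.0106, 0, 0, 0, 2.3, 1],
    [0.0269, 0.0095, 0, 0, 0, 2.3, 1]
  ]
}}

```text
time_s: 16.62
tcp_pos: [0.5028, -0.1113, 0.1876]
orientation: [0.698, 0.716, -0.0, -0.0]
ft_force: [0.6, 0.2, -3.3]
gripper_width: 0.0441
```

{"api": "apply_moves", "payload": {
  "plan": [
    [0.0273, 0.0084, 0, 0, 0, 2.3, 1],
    [0.0276, 0.0073, 0, 0, 0, 2.3, 1],
    [0.0279, 0.0062, 0, 0, 0, 2.3, 1],
    [0.0281, 0.0051, 0, 0, 0, 2.3, 1],
    [0.0283, 0.004, 0, 0, 0, 2.2, 1],
    [0.0284, 0.0029, 0, 0, 0, 2, 1],
    [0, 0, 0, 0, 0, 0, 1]
  ]
}}

```text
time_s: 17.5
tcp_pos: [0.5491, 0.0543, 0.1873]
orientation: [0.775, 0.632, -0.0, -0.0]
ft_force: [-0.6, -0.1, -3.5]
gripper_width: 0.0433
```

Run:
```python
from h import *
from rig import arm,imaging
import pickle
s=arm.observe();print(s["time_s"],s["tcp_pos"],s["ft_force"],s["gripper_width"])
print(delta(s,[.549,.0524,.075],78.2))
C={}
for n in("top","side"):
    C[n]=imaging.get_calibration(n);cv2.imwrite(f"pics/{n}10.png",imaging.get_image(n))
pickle.dump((C,s),open("c10.pkl","wb"))
t=cv2.imread("pics/top10.png");d=cv2.imread("pics/side10.png")
cv2.imwrite("pics/m10.png",np.hstack([cv2.resize(t[100:380,100:380],(400,400)),cv2.resize(d[30:280,160:410],(400,400))]))
```

```text
17.5 [0.54905862 0.05429012 0.18725856] [-0.56224827 -0.11868861 -3.48223816] 0.0432856425830031
(array([-0.00180384,  0.00038989,  0.11225932]), np.float64(0.1242790129528828), array([-0.03303561,  0.03016659,  0.12427031]))
```

View pics/m10.png

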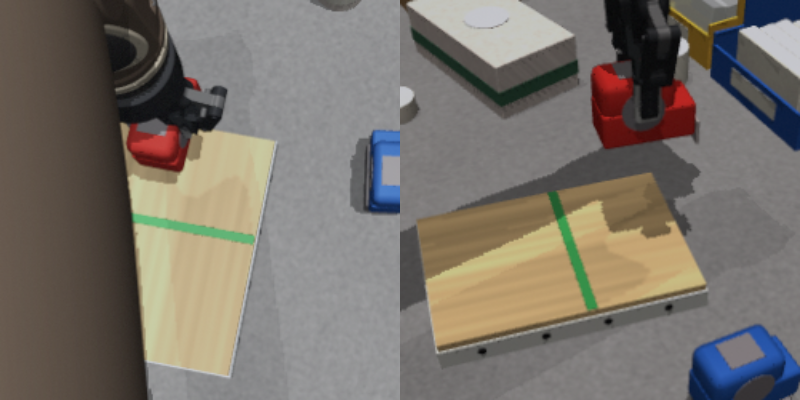

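Now the overlay check of the case in hand against the predicted wireframe in the side view.

```bash
cat >> h.py <<'E'
def wire(big,c,X,p,col,S,off=(0,0)):
    q=(proj(c,place(X,*p))+.5-np.array(off))*S
    for i in range(8):
      for j in range(i):
        if np.sum(np.abs(X[i]-X[j])>1e-6)==1: cv2.line(big,tuple(q[i].astype(int).tolist()),tuple(q[j].astype(int).tolist()),col,1,cv2.LINE_AA)
H=box(.046,.049,-.012,.012,-.016,.008)
E
python3 - <<'E'
from h import *
import pickle
C,s=pickle.load(open("c10.pkl","rb"));d=cv2.imread("pics/side10.png")
S=6;x0,y0,x1,y1=270,60,380,150
big=cv2.resize(d[y0:y1,x0:x1],None,fx=S,fy=S,interpolation=cv2.INTER_CUBIC)
yaw=np.radians(-11.8);u=np.array([np.cos(yaw),np.sin(yaw)])
o=s["tcp_pos"][:2]+.006*u
p=(o[0],o[1],s["tcp_pos"][2]-.0335,yaw)
for X,col in((A,(0,255,0)),(B,(255,255,0)),(H,(255,0,255))): wire(big,C["side"],X,p,col,S,(x0,y0))
cv2.imwrite("pics/s10o.png",big)
E
```

```text
(no output)
```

View pics/s10o.png

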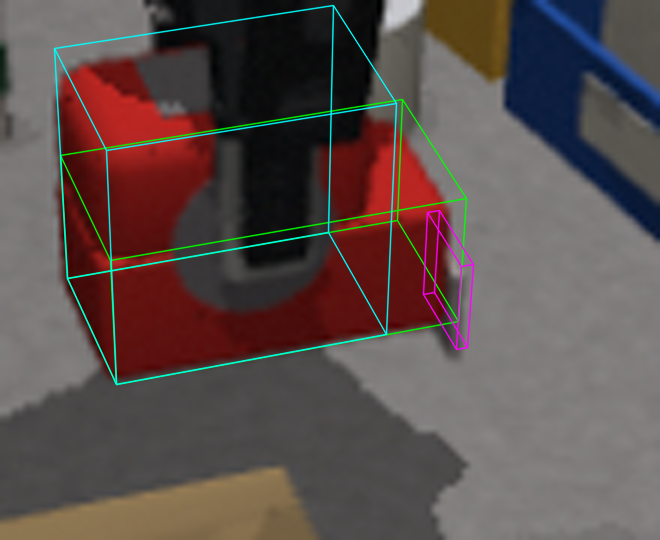

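The overlay agrees to within about 2.5 mm. The case is really about 2–3 mm farther back and 1–2 mm lower than assumed. I add 4 mm forward and descend in stages.

{"api": "apply_moves", "payload": {
  "plan": [
    [-0.0018, 0.004, 0.015, 0, 0, 0, 1],
    [0, 0, 0.03, 0, 0, 0, 1],
    [0, 0, 0.03, 0, 0, 0, 1],
    [0, 0, 0.017, 0, 0, 0, 1],
    [0, 0, 0.01, 0, 0, 0, 1],
    [0, 0, 0, 0, 0, 0, 1]
  ]
}}

```text
time_s: 18.35
tcp_pos: [0.5526, 0.0498, 0.0859]
orientation: [0.776, 0.63, -0.0, 0.0]
ft_force: [0.1, -0.3, -3.8]
gripper_width: 0.0436
```

```bash
cat > look.py <<'E'
from h import *
from rig import arm,imaging
import sys
BD=(.4608,.0708,-.2064)
def look(name,box_=(250,70,390,190),S=5,off=.0035,dz=.035,model=True,ext=0):
    s=arm.observe();print(s["time_s"],s["tcp_pos"].round(4),s["ft_force"].round(2),round(s["gripper_width"],4))
    R=Ro.from_quat(s["orientation"]).as_matrix();a=np.degrees(np.arctan2(R[1,0],R[0,0]))
    yaw=np.radians(a-90);u=np.array([np.cos(yaw),np.sin(yaw)]);o=s["tcp_pos"][:2]+off*u
    b=np.array([np.cos(BD[2]),np.sin(BD[2])]);n=np.array([-b[1],b[0]])
    rel=o-np.array(BD[:2]);print("xang",a.round(2),"tilt",np.degrees(np.arccos(-R[2,2])).round(2),"case in board x,y",(rel@b).round(4),(rel@n).round(4))
    c=imaging.get_calibration("side");d=imaging.get_image("side")
    x0,y0,x1,y1=box_;big=cv2.resize(d[y0:y1,x0:x1],None,fx=S,fy=S,interpolation=cv2.INTER_CUBIC)
    if model:
        p=(o[0],o[1],s["tcp_pos"][2]-dz,yaw)
        wire(big,c,A,p,(0,255,0),S,(x0,y0));wire(big,c,H+[ext,0,0],p,(255,0,255),S,(x0,y0))
        wire(big,c,box(-.13,.13,-.09,.09,0,.03),(BD[0],BD[1],0,BD[2]),(255,255,0),S,(x0,y0))
    cv2.imwrite(f"pics/{name}.png",big)
E
python3 -c "
from look import *
look('s11')"
```

```text
18.35 [0.5526 0.0498 0.0859] [ 0.11 -0.34 -3.75] 0.0436
xang 78.16 tilt 0.04 case in board x,y 0.0976 -0.0017
```

View pics/s11.png

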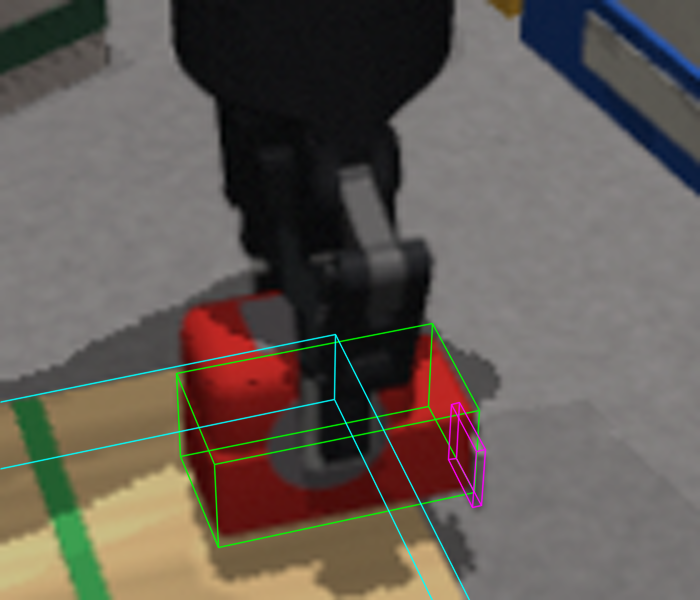

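The model matches, and the hook is clear beyond the far edge. Lowering gently to find contact.

{"api": "apply_moves", "payload": {
  "plan": [
    [0, 0, 0.006, 0, 0, 0, 1],
    [0, 0, 0.004, 0, 0, 0, 1],
    [0, 0, 0.002, 0, 0, 0, 1],
    [0, 0, 0, 0, 0, 0, 1]
  ]
}}

```text
time_s: 18.9
tcp_pos: [0.5526, 0.0501, 0.0742]
orientation: [0.776, 0.631, -0.0, 0.0]
ft_force: [-0.3, -0.3, -3.4]
gripper_width: 0.0437
```

{"api": "apply_moves", "payload": {
  "plan": [
    [0, 0, 0.001, 0, 0, 0, 1],
    [0, 0, 0, 0, 0, 0, 1]
  ]
}}

```text
time_s: 19.15
tcp_pos: [0.5528, 0.0501, 0.0733]
orientation: [0.776, 0.631, 0.0, 0.0]
ft_force: [-0.7, -0.4, -3.3]
gripper_width: 0.0435
```

{"api": "apply_moves", "payload": {
  "plan": [
    [0, 0, 0.001, 0, 0, 0, 1],
    [0, 0, 0, 0, 0, 0, 1]
  ]
}}

```text
time_s: 19.4
tcp_pos: [0.5527, 0.0501, 0.0722]
orientation: [0.776, 0.631, -0.0, 0.0]
ft_force: [-0.5, 0.3, -3.5]
gripper_width: 0.0435
```

There is no contact yet, and the hook's lower edge is at about z = 0.021–0.024, below the board's top. Drawing back a little to check that it catches.

{"api": "apply_moves", "payload": {
  "plan": [
    [0, -0.006, 0, 0, 0, 0, 1],
    [0, -0.008, 0, 0, 0, 0, 1],
    [0, -0.008, 0, 0, 0, 0, 1],
    [0, -0.008, 0, 0, 0, 0, 1],
    [0, 0, 0, 0, 0, 0, 1]
  ]
}}

```text
time_s: 20.02
tcp_pos: [0.523, 0.0565, 0.0725]
orientation: [0.776, 0.631, 0.0, 0.001]
ft_force: [2.0, 0.4, -3.6]
gripper_width: 0.0437
```

```bash
python3 -c "
from look import *
look('s12',ext=.02)"
```

```text
20.025 [0.523  0.0565 0.0725] [ 2.02  0.4  -3.58] 0.0437
xang 78.2 tilt 0.07 case in board x,y 0.0673 -0.0013
```

View pics/s12.png

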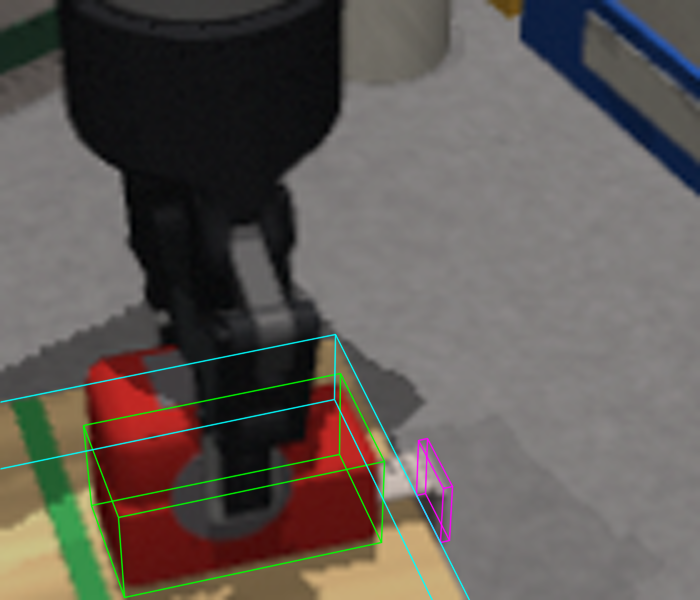

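It is hooked: there is a 2 N forward pull and the white blade shows at the far edge, around crop (400,475). I draw back about 90 mm.

{"api": "apply_moves", "payload": {
  "plan": [
    [0, -0.01, 0, 0, 0, 0, 1],
    [0, -0.013, 0, 0, 0, 0, 1],
    [0, -0.013, 0, 0, 0, 0, 1],
    [0, -0.013, 0, 0, 0, 0, 1],
    [0, -0.013, 0, 0, 0, 0, 1],
    [0, -0.013, 0, 0, 0, 0, 1],
    [0, -0.01, 0, 0, 0, 0, 1],
    [0, 0, 0, 0, 0, 0, 1]
  ]
}}

```text
time_s: 21.08
tcp_pos: [0.4395, 0.0737, 0.0723]
orientation: [0.776, 0.631, -0.0, 0.001]
ft_force: [3.6, 0.7, -3.0]
gripper_width: 0.0436
```

```bash
python3 -c "
from look import *
look('s13',box_=(170,90,370,240),S=4,ext=.105)"
```

```text
21.075 [0.4395 0.0737 0.0723] [ 3.58  0.73 -3.  ] 0.0436
xang 78.19 tilt 0.06 case in board x,y -0.0179 -0.0015
```

View pics/s13.png

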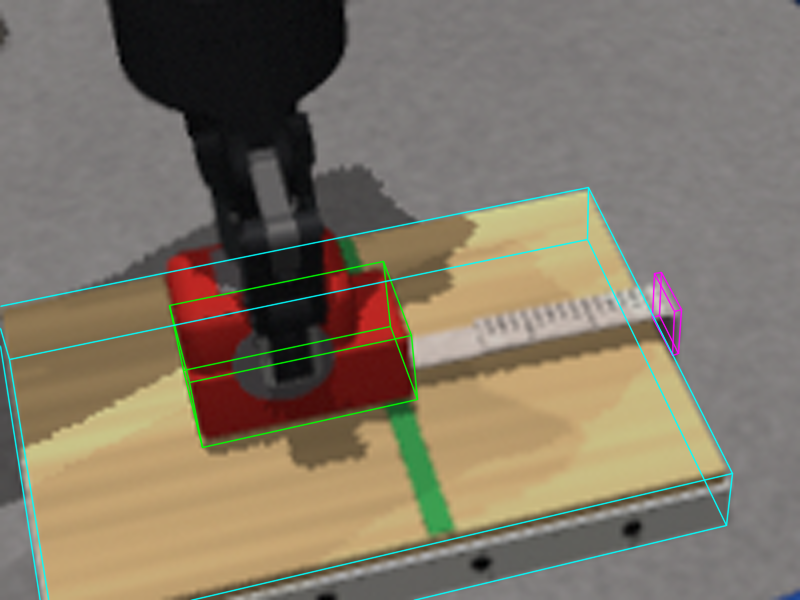

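The case is straight and the blade is out. The nose is about 5–7 mm ahead of the strip's centre line, so I go back another 6 mm and then press down in small steps, watching the force.

{"api": "apply_moves", "payload": {
  "plan": [
    [0, -0.006, 0, 0, 0, 0, 1],
    [0, 0, 0.002, 0, 0, 0, 1],
    [0, 0, 0.001, 0, 0, 0, 1],
    [0, 0, 0, 0, 0, 0, 1]
  ]
}}

```text
time_s: 21.62
tcp_pos: [0.4345, 0.0747, 0.0691]
orientation: [0.776, 0.63, -0.0, 0.001]
ft_force: [3.7, 0.6, -2.4]
gripper_width: 0.0435
```

{"api": "apply_moves", "payload": {
  "plan": [
    [0, 0, 0.001, 0, 0, 0, 1],
    [0, 0, 0.001, 0, 0, 0, 1],
    [0, 0, 0, 0, 0, 0, 1]
  ]
}}

```text
time_s: 22.0
tcp_pos: [0.4343, 0.0748, 0.0671]
orientation: [0.776, 0.63, -0.0, 0.0]
ft_force: [3.7, -1.3, -2.6]
gripper_width: 0.0437
```

{"api": "apply_moves", "payload": {
  "plan": [
    [0, 0, 0.001, 0, 0, 0, 1],
    [0, 0, 0.001, 0, 0, 0, 1],
    [0, 0, 0, 0, 0, 0, 1]
  ]
}}

```text
time_s: 22.38
tcp_pos: [0.4345, 0.0749, 0.0656]
orientation: [0.776, 0.631, 0.0, 0.001]
ft_force: [2.2, -1.3, 4.6]
gripper_width: 0.0435
```

Contact at TCP z of about 0.066, so fully flush is expected near 0.060. Pressing on.

{"api": "apply_moves", "payload": {
  "plan": [
    [0, 0, 0.001, 0, 0, 0, 1],
    [0, 0, 0.001, 0, 0, 0, 1],
    [0, 0, 0.001, 0, 0, 0, 1],
    [0, 0, 0, 0, 0, 0, 1]
  ]
}}

```text
time_s: 22.88
tcp_pos: [0.4352, 0.0747, 0.0637]
orientation: [0.776, 0.63, 0.001, 0.001]
ft_force: [0.4, -3.8, 12.7]
gripper_width: 0.0435
```

{"api": "apply_moves", "payload": {
  "plan": [
    [0, 0, 0.001, 0, 0, 0, 1],
    [0, 0, 0.001, 0, 0, 0, 1],
    [0, 0, 0, 0, 0, 0, 1]
  ]
}}

```text
time_s: 23.25
tcp_pos: [0.4354, 0.0745, 0.0633]
orientation: [0.776, 0.63, 0.001, 0.002]
ft_force: [-5.2, -4.7, 26.6]
gripper_width: 0.0432
```

```bash
python3 -c "
from look import *
look('s14',box_=(170,90,370,240),S=4,ext=.105,dz=.0305)"
```

```text
23.25 [0.4354 0.0745 0.0633] [-5.22 -4.71 26.57] 0.0432
xang 78.14 tilt 0.25 case in board x,y -0.0221 -0.0016
```

View pics/s14.png

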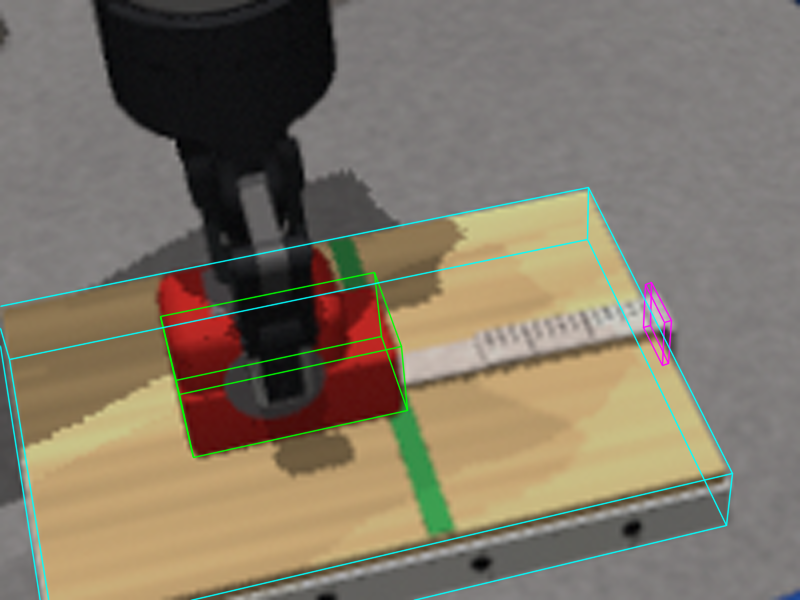

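At 26.6 N the case is pressed hard, but TCP z is 0.0633. I need to see whether it is flush.

```bash
python3 -c "
from look import *
look('s15',box_=(200,140,290,215),S=8,model=False)
s=arm.observe();print(s['ft_torque'],s['joint_torque'].round(2))
cv2.imwrite('pics/w15.png',imaging.get_image('wrist'))"
```

```text
23.3 [0.4354 0.0745 0.0633] [-5.44 -5.63 27.32] 0.0434
xang 78.14 tilt 0.26 case in board x,y -0.0221 -0.0016
[-0.88192792  1.09994939 -0.03666457] [ 2.020e+00 -2.323e+01  2.463e+01 -2.540e+00  1.030e+00  1.000e-02]
```

View pics/s15.png

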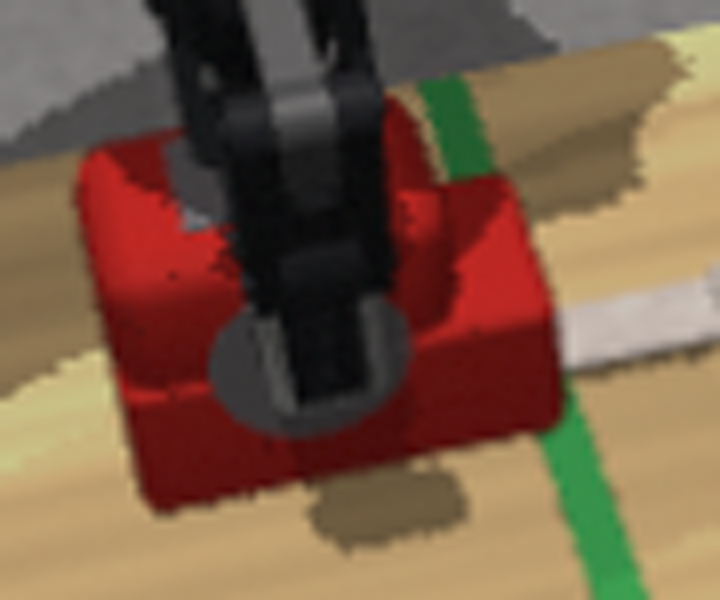

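View pics/w15.png

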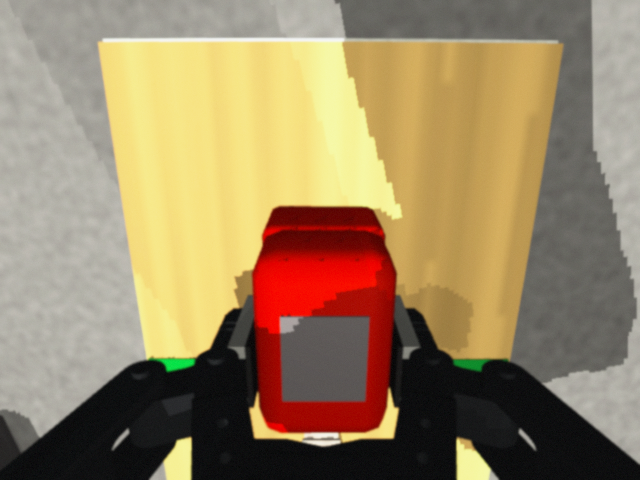

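In the side crop, the case's bottom edge lies on the board from (155,515) to (555,430), parallel to the board with no gap, and the nose is over the strip. Before releasing I press a little more to see whether it still gives.

{"api": "apply_moves", "payload": {
  "plan": [
    [0, 0, 0.001, 0, 0, 0, 1],
    [0, 0, 0, 0, 0, 0, 1],
    [0, 0, 0, 0, 0, 0, 1]
  ]
}}

```text
time_s: 23.78
tcp_pos: [0.4355, 0.0744, 0.0631]
orientation: [0.776, 0.63, 0.001, 0.002]
ft_force: [-7.5, -7.1, 34.1]
gripper_width: 0.0433
```

Run:
```python
from h import *
from rig import arm,imaging
s=arm.observe();print(s["time_s"],s["tcp_pos"],s["ft_force"])
c=imaging.get_calibration("side");im=imaging.get_image("side");cv2.imwrite("pics/side16.png",im)
# which case height agrees? bottom side edge vs near board edge, same camera
x0,y0=170,130;S=5
big=cv2.resize(im[y0:y0+120,x0:x0+160],None,fx=S,fy=S,interpolation=cv2.INTER_CUBIC)
cv2.imwrite("pics/s16.png",big)
```

```text
23.775 [0.43552439 0.07438809 0.06308378] [-7.47908701 -7.10382589 34.06381665]
```

View pics/s16.png

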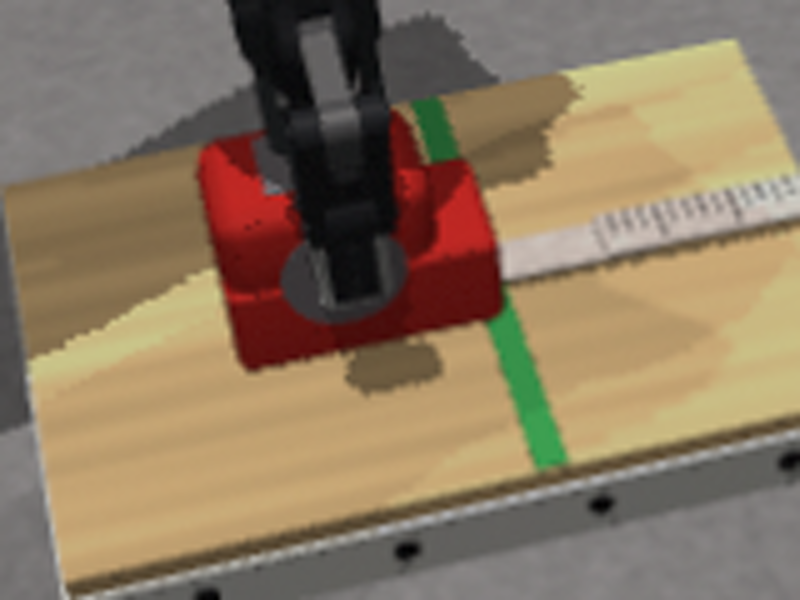

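It is a hard stop (7.5 N more for 0.2 mm), so the foot should be home. I relieve the load and open gently. The blade would pull the case forward if it were not locked, so I'll check for that.

{"api": "apply_moves", "payload": {
  "plan": [
    [0, 0, -0.0015, 0, 0, 0, 1],
    [0, 0, -0.0015, 0, 0, 0, 1],
    [0, 0, 0, 0, 0, 0, 1]
  ]
}}

```text
time_s: 24.2
tcp_pos: [0.4352, 0.0746, 0.0632]
orientation: [0.776, 0.63, 0.001, 0.001]
ft_force: [1.8, -3.2, 10.5]
gripper_width: 0.0432
```

{"api": "apply_moves", "payload": {
  "plan": [
    [0, 0, -0.001, 0, 0, 0, 1],
    [0, 0, 0, 0, 0, 0, 1],
    [0, 0, 0, 0, 0, 0, 0.5],
    [0, 0, 0, 0, 0, 0, 0.2],
    [0, 0, 0, 0, 0, 0, -0.2],
    [0, 0, 0, 0, 0, 0, -0.2],
    [0, 0, 0, 0, 0, 0, -0.2]
  ]
}}

```text
time_s: 25.08
tcp_pos: [0.4336, 0.075, 0.0627]
orientation: [0.776, 0.631, -0.001, -0.0]
ft_force: [-0.4, -0.9, 0.3]
gripper_width: 0.0514
```

Run:
```python
from h import *
from rig import arm,imaging
s=arm.observe();print(s["time_s"],s["tcp_pos"],s["ft_force"],s["gripper_width"])
im=imaging.get_image("side");cv2.imwrite("pics/side17.png",im)
x0,y0=170,130;S=5
cv2.imwrite("pics/s17.png",cv2.resize(im[y0:y0+120,x0:x0+160],None,fx=S,fy=S,interpolation=cv2.INTER_CUBIC))
```

```text
25.075 [0.43359053 0.07496964 0.06271753] [-0.38653836 -0.93177212  0.3080811 ] 0.05136750652860747
```

View pics/s17.png

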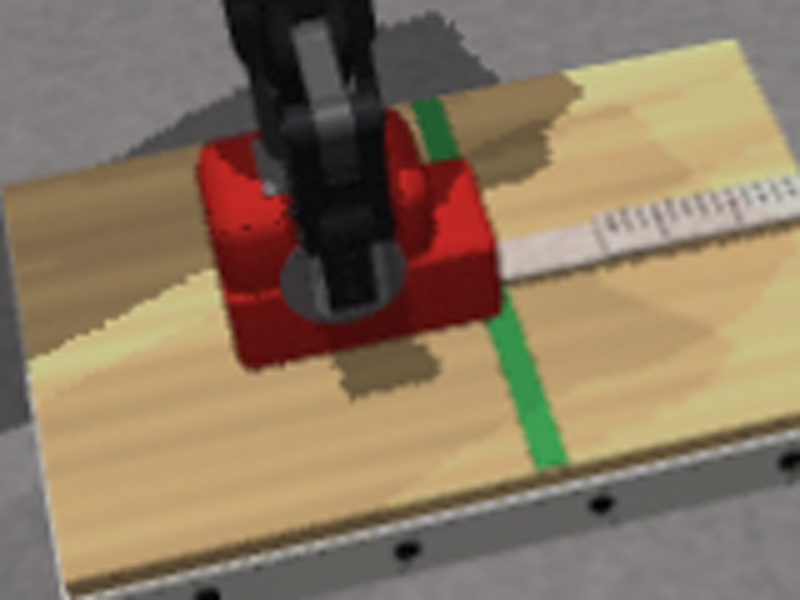

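The jaws have opened to 51 mm and the case has not moved, so the blade is locked. Opening fully and withdrawing straight up, then away from the view.

{"api": "apply_moves", "payload": {
  "plan": [
    [0, 0, 0, 0, 0, 0, -1],
    [0, 0, 0, 0, 0, 0, -1],
    [0, 0, 0, 0, 0, 0, -1],
    [0, 0, -0.015, 0, 0, 0, -1],
    [0, 0, -0.025, 0, 0, 0, -1],
    [0, 0, -0.03, 0, 0, 0, -1],
    [0, 0, -0.03, 0, 0, 0, -1],
    [0, 0, -0.03, 0, 0, 0, -1]
  ]
}}

```text
time_s: 26.12
tcp_pos: [0.4343, 0.075, 0.1954]
orientation: [0.776, 0.631, 0.001, 0.001]
ft_force: [1.7, -0.5, -0.0]
gripper_width: 0.0855
```

{"api": "apply_moves", "payload": {
  "plan": [
    [-0.03, 0, 0, 0, 0, 0, -1],
    [-0.04, 0, 0, 0, 0, 0, -1],
    [-0.04, 0, 0, 0, 0, 0, -1],
    [-0.04, 0, 0, 0, 0, 0, -1],
    [-0.04, 0, 0, 0, 0, 0, -1],
    [-0.04, 0, 0, 0, 0, 0, -1],
    [-0.03, 0, 0, 0, 0, 0, -1],
    [0, 0, 0, 0, 0, 0, -1]
  ]
}}

```text
time_s: 27.12
tcp_pos: [0.3807, -0.181, 0.1943]
orientation: [0.777, 0.629, 0.0, 0.001]
ft_force: [0.4, 0.9, -0.4]
gripper_width: 0.0851
```

Run:
```python
from h import *
from rig import arm,imaging
s=arm.observe();print(s["time_s"],s["tcp_pos"],s["ft_force"],s["gripper_width"])
for n in("top","side"): cv2.imwrite(f"pics/{n}18.png",imaging.get_image(n))
t=cv2.imread("pics/top18.png");d=cv2.imread("pics/side18.png")
cv2.imwrite("pics/t18.png",cv2.resize(t[165:375,130:310],None,fx=2.8,fy=2.8,interpolation=cv2.INTER_CUBIC))
cv2.imwrite("pics/s18.png",cv2.resize(d[130:260,165:365],None,fx=4,fy=4,interpolation=cv2.INTER_CUBIC))
```

```text
27.125 [ 0.38070387 -0.1809514   0.19430266] [ 0.37484678  0.88640268 -0.44001103] 0.0851260994796657
```

View pics/t18.png

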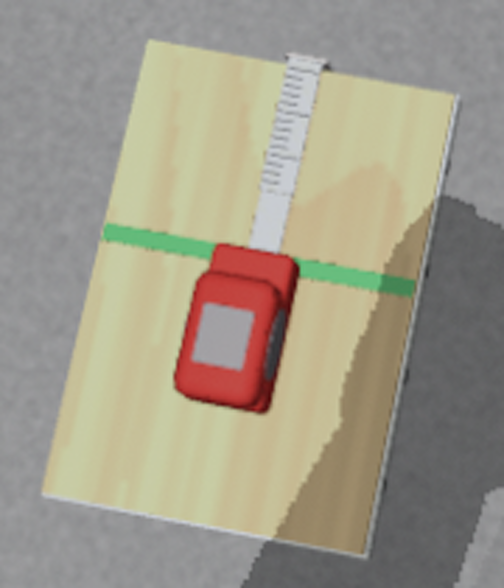

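View pics/s18.png

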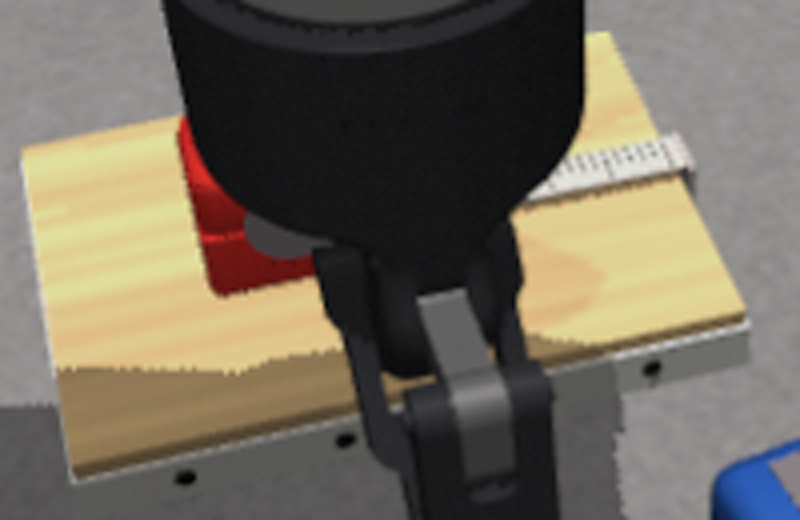

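In the top view the case is square to the board, its nose edge from (215,245) to (298,260) is over the strip, and the hook is over the far end at (308,60). The arm blocks the side view, so I'll retract and measure.

{"api": "apply_moves", "payload": {
  "plan": [
    [-0.03, -0.02, -0.01, 0, 0, 0, -1],
    [-0.03, -0.03, -0.01, 0, 0, 0, -1],
    [-0.03, -0.03, 0, 0, 0, 0, -1],
    [-0.03, -0.03, 0, 0, 0, 0, -1],
    [-0.03, -0.03, 0, 0, 0, 0, -1],
    [-0.02, -0.02, 0, 0, 0, 0, -1],
    [0, 0, 0, 0, 0, 0, -1]
  ]
}}

```text
time_s: 28.1
tcp_pos: [0.1891, -0.3131, 0.2137]
orientation: [0.777, 0.63, 0.0, 0.001]
ft_force: [1.3, 0.5, 0.8]
gripper_width: 0.0855
```

Run:
```python
from h import *
from rig import arm,imaging
C={n:imaging.get_calibration(n) for n in("top","side")}
s=arm.observe();print(s["time_s"],s["tcp_pos"],s["ft_force"])
I={n:imaging.get_image(n) for n in C}
for n in I: cv2.imwrite(f"pics/{n}19.png",I[n])
roi={"top":(240,320,180,250),"side":(130,220,195,290)}
mk={}
for n,im in I.items():
    m=np.zeros((480,640),np.uint8);a,b,c,d_=roi[n];m[a:b,c:d_]=redmask(im[a:b,c:d_])
    k,_=cv2.findContours(m,0,1);k=max(k,key=cv2.contourArea);m[:]=0;cv2.drawContours(m,[k],-1,1,-1)
    mk[n]=cv2.morphologyEx(m,cv2.MORPH_CLOSE,np.ones((13,13)))
def cost(p):
    e=0
    for n in C:
        S=cv2.resize(sil(C[n],p,2)*255,(640,480),interpolation=cv2.INTER_AREA)/255.
        e+=np.abs(S-mk[n]).sum()/mk[n].sum()
    return e
p0=np.array([.435,.075,.03,-.2])
r=minimize(cost,p0,method="Nelder-Mead",options=dict(initial_simplex=p0+np.vstack([np.zeros(4),np.diag([.006,.006,.006,.1])]),maxiter=300))
print(r.x,r.fun)
bx=np.array([.4608,.0708,-.2064]);d=np.array([np.cos(bx[2]),np.sin(bx[2])])
print("case board x",(r.x[:2]-bx[:2])@d," in mark",(r.x[:2]-bx[:2])@d-.0168)
# nose top edge (z=.064) and strip, top view
N=[onz(C["top"],np.array(u)/2.8+[130,165],.062) for u in((215,245),(298,260))]
print("nose board x",[((n[:2]-bx[:2])@d).round(4) for n in N],"strip .0168")
hk=onz(C["top"],np.array((308,57))/2.8+[130,165],.038);print("hook outer top board x",(hk[:2]-bx[:2])@d)
big=cv2.resize(I["side"][130:220,180:350],None,fx=4.7,fy=4.7,interpolation=cv2.INTER_CUBIC)
cv2.imwrite("pics/s19.png",big)
```

```text
28.1 [ 0.18906434 -0.31310564  0.21367031] [1.27893764 0.53267303 0.77889394]
[ 0.44023266  0.07829695  0.02202572 -0.21112447] 0.30634968963770776
case board x -0.021667202714357004  in mark -0.038467202714357
nose board x [np.float64(0.017), np.float64(0.017)] strip .0168
hook outer top board x 0.13258531233290605
```

View pics/s19.png

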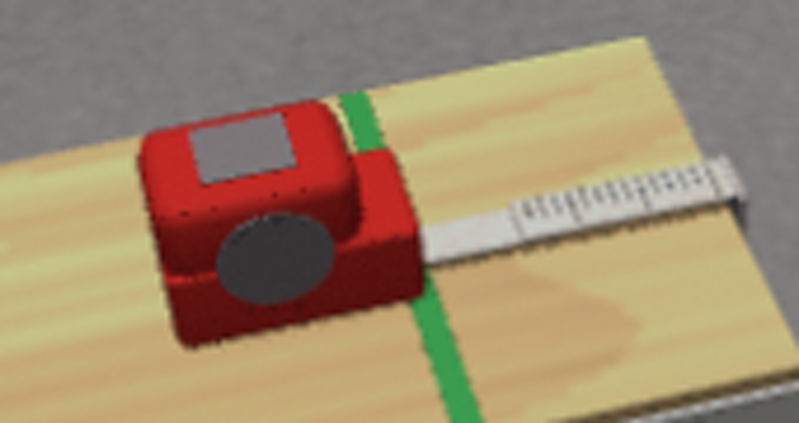

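The side view shows the case flat on the board with no gap, the nose over the strip, and the hook down over the far end. Handing in.

```bash
python3 -c "
from rig import arm
print(arm.sign_off())"
```

```text
the job is handed in; nothing more can be done
None
```

The red tape measure is hooked over the board's far end and lies flat on the board with its nose over the green strip. Its blade is locked, and the job was handed in at about 28 s of the 48 s allowed. `sign_off` gives no verdict, so the checks below are my own.

**What I did**
- My first grasp ran joint 6 into its limit over the board. I set the tape back on its rest, regrasped it turned by 180°, and carried it over again.
- I lowered the hook behind the far end. It caught with a 2 N pull, and I then drew the case back about 90 mm with the pull rising to 3.6 N.
- I pressed the case down to a hard stop at 34 N, eased the load off, and let go.

**Last checks**
- **Locked:** I could not read the foot joint directly. The case stayed put when the jaws opened, and the press had ended on a hard stop.
- **Nose position:** the top view put the nose 0.2 mm from the strip's centre line. The two-camera fit put it about 3.5 mm ahead. Both are within the 16 mm allowed.
- **Square:** the fit gave 0.005 rad off the board's axis, against 0.2 rad allowed.
- **Hook:** it is over the far end in both views. The top view put its outer face at about 133 mm from the board's centre.
- **Blue tape:** the arm never touched it, and it looked in place in the earlier views. I did not measure it again at the end.

**Disagreements**
- **Fitted height:** the fit put the underside at 22 mm instead of 30 mm. It also read 3–9 mm low when the tape was on its rest, and the side view shows no gap under the case.
- **Press travel:** the TCP's measured travel from first contact to the stop was only about 3–4 mm, against 6 mm of foot travel. Pose readings were off by 1–2 mm or more at times, so I relied on the hard stop and the blade holding.

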